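# Sort the leftovers of a control-unit fit into their places

### The arm

A 7-joint arm with a two-finger parallel gripper is mounted at the origin on the work surface. World frame = base frame: x ahead of the robot, y to its left, z up, the work surface at z = 0. Lengths are in m, angles in rad, forces in N, time in s.
With the tool pointing down it reaches from about 0.35 to 0.9 m from the base axis. Payload 8.1 kg.
Tool frame: the origin (TCP) lies at the very end of the fingers, on their centre line; the grasp point (between the pads) lies arm.hold_point_z behind it (arm.hold_point_z is the distance from the TCP to the grasp point, in m); z points along the fingers, y is the line along which they close (so a half turn about z gives the same grasp; the last joint's range is limited). The gripper opens to 92 mm and grips with 3 to 60 N. Pads are 19 mm wide; open, the fingers measure 130 mm over their backs; the gripper's body (75 mm by 190 mm) begins 47 mm behind the grasp point.
Start: joints at [1.175, 0.434, 0.025, 1.573, -0.012, 1.134, -0.075], TCP at [0.18, -0.598, 0.204] pointing down, gripper open.
Joint ranges: [-2.62, 2.62], [-0.44, 2.09], [-1.27, 1.32], [0.08, 2.57], [-1.32, 4.46], [0.12, 2], [-2.74, 2.74]. Speed limits (rad/s): [2.22, 2.22, 3.01, 3.01, 3.14, 3.14, 3.14].

### API

Orientations are given as a rotation vector (axis times angle).
In Python, from cell import arm, vision, job, cut_out gives the robot as it stands. The module is installed in compiled form; this text tells all that it offers.
- The arm moves only by the tool play_rows, never from a script. Its argument "increments" is text: rows parted by semicolons, each of 5 numbers parted by spaces: the shift along the tool's x, y, z in cm, then the turn about the tool's z in degrees, then the opening, from -1 (shut) to 1 (fully open), so that 0 is half open. A call has 1 to 5 rows; each row shifts and turns the commanded pose from where the row before left it, along the tool's axes as they then stand; what a row does not reach is not made up. A row lasts 1/12 s, in which the tool goes at most 41.7 mm and 7.16 degrees, less where a joint would pass 70% of its speed; a pose out of reach is approached as far as the arm can. A call is refused whole if a number of a shift passes 4.17 or a number of a turn 7.16, either way. A call with a gripper value outside its range is refused whole. The fingers move at their own pace and stop on an object; "grip_force" is the grip in N (left out, the last holds). Time passes only in rows, so rows that do not move let the fingers close. It gives the time, the measured TCP pose, the force, the opening and the grip force at its end, in the units of the state.
- arm.observe(): the state, without advancing time (a new reading comes with each control period).
- vision.get_image(name): name is "scene" or "top" or "wrist"; returns a dict with "frame" (420x560x3 uint8, red, green, blue), "z_map" (420x560 float32, m along the optical axis (not along the pixel's ray), 0 where there is no reading), "mtx" (3x3 intrinsics, pixels), "cam_to_world" (4x4, takes a point from camera to world coordinates). Camera axes: x right, y up, looking along -z (the intrinsics and any distortion apply to the point x, -y, -z); pixel columns grow to the right and rows downward; lengths in m; the calibration is good to about 2 mm. A picture is of the moment at which its call begins.
- job.sign_off(): hands the job in; it is judged then, once.
Trained networks look in a picture, given as the dict that the camera call returned (one of the last four; its "shot" number tells which), for a name from the list of things; names that differ only in an ending like _2 or _b are one class to them, and where a whole thing is asked for, a point or a joint stands for the part that bears it (a point fixed in the world has none). Each returns a list of dicts, best first, with "confidence" (0 to 1); they miss things now and then, are a little off and sometimes report something else, mostly with a low value. They report only what shows in the picture. A call takes as long as a camera call. They do not tell look-alikes from the thing itself.
- cut_out(query, picture): "mask" (420x560 bool, what is visible of it) and "point" ([row, column] in pixels, amid what is visible of it).
The state is a dict: "clock": time; "joints": joint angles; "dq": joint speeds; "joint_efforts": joint torques, N m; "position": TCP position; "ee_rot": TCP orientation; "force": force on the tool from outside, world axes, zero at the start; "ft_torque": the same for the moment, N m; "width": opening from 0.0 (shut) to 1.0 (fully open); "gripper_force": force on a finger pad.
Only numpy, scipy, OpenCV 4.12 (cv2) and the standard library are available. Lean on these libraries where they do the work, as an engineer would, in place of code of your own. Each camera call takes 0.05 s, during which the arm holds its last target. There are 200 camera calls.

### The job

Clear up the bench: pull the two nested press cups apart and stand each upright in the round recess of its own stand, the large cup in the orange stand and the small cup in the green one. Stand the blue and red hose fitting upright on the floor of the red dish, and lay both connector plugs, yellow and blue, flat and right way up on the floor of the black tray, side by side. Leave the control unit where it lies, and let go of everything at the end.

Things in the scene. Friction and masses are not known exactly. Their poses are not given: they have to be found in the camera images.
- large_cup (a point): Large press cup: dark steel cup, open at the top, standing upright, with an orange band near the top of its outside. Outer diameter 62 mm, height 50 mm, wall 5 mm (bore 52 mm), base 5 mm thick, about 0.35 kg. The point is on its axis, half-way up (25 mm over its underside); z is its axis, upwards. At the start the small cup stands inside it.
- small_cup (a point): Small press cup: dark steel cup, open at the top, with a green band in its upper half. Outer diameter 40 mm, height 75 mm, wall 5 mm, base 5 mm thick, about 0.28 kg. At the start it stands loosely inside the large cup, on that one's base, so its top 30 mm stick out above the large cup's rim (its rim is 80 mm over the bench). The point is on its axis, half-way up (37.5 mm over its underside); z is its axis, upwards.
- hose_fitting (a point): Hose fitting, standing upright on the bench: blue hexagon nut at the bottom (28 mm across flats, 14 mm high), red round collar (22 mm diameter, 8 mm high), then a blue round tail at the top (about 15 mm diameter, 24 mm high). Height 46 mm, 0.06 kg. The point is on its axis, half-way up (23 mm over its underside); z is its axis, upwards.
- yellow_plug (a point): Yellow connector plug, a plastic block lying flat: 50 mm long (its x axis), 24 mm wide (y), 26 mm high (z, upwards; a 1.5 mm latch pad on top), 0.03 kg. The point is its centre, 13 mm over its underside.
- blue_plug (a point): Blue connector plug, a plastic block lying flat: 50 mm long (its x axis), 24 mm wide (y), 26 mm high (z, upwards; a 1.5 mm latch pad on top), 0.03 kg. The point is its centre, 13 mm over its underside.
- orange_stand: Orange plastic stand for the large cup, fixed: a square block 110 x 110 x 14 mm with a round recess of 82 mm diameter, 8 mm deep, in its middle (the recess floor is 6 mm over the origin). Origin: centre of its underside, on the bench; z up.
- green_stand: Green plastic stand for the small cup, fixed: a square block 110 x 110 x 14 mm with a round recess of 60 mm diameter, 8 mm deep, in its middle (the recess floor is 6 mm over the origin). Origin: centre of its underside, on the bench; z up.
- red_dish: Round shallow red dish, fixed: outer diameter 104 mm at the foot, 112 mm at the rim, 18 mm high, flat floor of about 98 mm diameter, 4 mm over the origin. Origin: centre of its underside, on the bench; z up.
- black_tray: Black open rectangular tray, fixed: 118 mm along its x, 168 mm along its y (inside 110 x 160 mm), walls 16 mm high and 4 mm thick, floor 4 mm over the origin. Origin: centre of its underside, on the bench; z up.
- control_unit (a point): Black control unit with a green circuit board showing on top, lying loose in the middle of the bench: 100 mm (x) x 90 mm (y) x 30 mm high. To be left alone. The point is its centre, 13 mm over the bench.
Mind the look-alikes: they are no part of the job. What is shaped like the green_stand but purple is not meant.

How it is judged:
By the outcome, as a careful person would: the job done as asked, in the order asked, and still so for the second after the job is handed in, with the robot touching nothing.
It also fails if it takes over 128 s, if anything falls off the work surface, if the arm or the gripper's body presses on something with over 40 N, if the wrist force passes 120 N, or if a joint passes its speed limit or range.

## Working session

There is one attempt and no reset: what is moved stays moved. The work goes in short steps, Python scripts to look and compute and a tool call to move; the robot and the scene stay as the last step left them, time stands still between calls to the robot, and variables do not carry over. Pictures are saved under pics/ and viewed, at most 14 in all, crops included, and the job is handed in when it is done.

Besides the shell and the picture viewer there is one more tool, called after ">>>" by a JSON object that holds its "op" and its "data", one argument or row to a line. play_rows: Moves the arm, as the interface text tells. Its arguments: {"type":"object","properties":{"increments":{"type":"string"},"grip_force":{"type":"number"}},"required":["increments"]}

```bash
mkdir -p pics
cat > h.py <<'E'
import numpy as np, cv2
from cell import arm, vision, job, cut_out
def snap(n,fn=None):
    p=vision.get_image(n)
    if fn: cv2.imwrite('pics/'+fn,p['frame'][:,:,::-1])
    return p
def cloud(p):
    z=p['z_map'];K=p['mtx'];T=p['cam_to_world']
    v,u=np.mgrid[:z.shape[0],:z.shape[1]]
    c=np.stack([(u-K[0,2])/K[0,0]*z,-(v-K[1,2])/K[1,1]*z,-z,np.ones_like(z)],-1)
    w=(c@T.T)[...,:3]; w[z==0]=np.nan
    return w
E
python3 - <<'E'
from h import *
for n in ('top','scene'):
    p=snap(n,n+'0.png'); w=cloud(p)
    for q in ['large_cup','small_cup','hose_fitting','yellow_plug','blue_plug','orange_stand','green_stand','red_dish','black_tray','control_unit']:
        for d in cut_out(q,p)[:2]:
            m=d['mask']; P=w[m]; P=P[~np.isnan(P[:,0])]
            zt=np.percentile(P[:,2],97); t=P[P[:,2]>zt-.006]
            (cx,cy),(a,b),an=cv2.minAreaRect((t[:,:2]*1000).astype(np.float32))
            print(n,q,round(d['confidence'],2),np.round(d['point']),'med',np.median(P,0).round(3),'zt',zt.round(3),'top rect',np.round([cx,cy,a,b,an],1))
s=arm.observe();print(s, arm.hold_point_z)
E
```

```text
top large_cup 0.71 [175. 343.] med [ 0.633 -0.139  0.005] zt 0.02 top rect [ 631.3 -138.1  108.1  109.8   43.5]
top large_cup 0.45 [243. 338.] med [ 0.42  -0.128  0.044] zt 0.053 top rect [ 418.7 -135.5   60.1   43.4   16. ]
top small_cup 0.55 [240. 349.] med [ 0.421 -0.146  0.054] zt 0.085 top rect [ 422.3 -143.6   36.4   35.5   89.2]
top small_cup 0.48 [272. 204.] med [0.339 0.289 0.025] zt 0.032 top rect [337.5 289.2  47.4  23.4   5.5]
top blue_plug 0.47 [270. 396.] med [ 0.335 -0.292  0.025] zt 0.031 top rect [ 335.4 -293.5   47.4   23.9   11.1]
top orange_stand 0.93 [176. 261.] med [0.639 0.126 0.01 ] zt 0.019 top rect [639.  123.8 106.4 108.8  86.8]
top orange_stand 0.17 [241. 348.] med [ 0.422 -0.149  0.065] zt 0.085 top rect [ 422.3 -143.6   36.4   35.5   89.1]
top green_stand 0.76 [153. 180.] med [0.707 0.378 0.012] zt 0.019 top rect [707.  377.7 110.  110.3  89.4]
top green_stand 0.7 [203. 181.] med [0.544 0.37  0.012] zt 0.019 top rect [542.7 368.5 109.6 108.5   2. ]
top red_dish 0.63 [177. 345.] med [ 0.633 -0.14   0.005] zt 0.02 top rect [ 631.3 -138.1  108.1  109.8   43
[... 1801 characters left out ...]
clock': 1.1, 'joints': array([ 1.17540537,  0.43445274,  0.0250195 ,  1.57317713, -0.01158206,
        1.13397807, -0.07512962]), 'dq': array([ 0.00010901, -0.00044249, -0.00010378,  0.00040112,  0.0006276 ,
       -0.00022633,  0.00026384]), 'joint_efforts': array([ 2.51053389e-04, -6.67693233e+01,  9.84175578e-01, -3.14814091e+01,
       -6.07251143e-02,  3.23245826e-02, -1.44852714e-05]), 'position': array([ 0.18036158, -0.59845203,  0.20438032]), 'ee_rot': array([ 3.10788331e+00,  4.58061045e-01, -8.79339392e-06]), 'force': array([ 0.45188327, -0.03244348, -0.76624276]), 'ft_torque': array([ 0.01208646, -0.00236609, -0.00061883]), 'gripper_force': 0.0, 'width': 0.9985742072808218} 0.0188
```

View pics/top0.png

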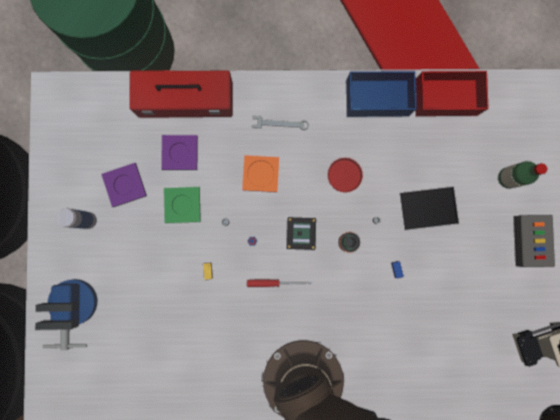

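View pics/scene0.png

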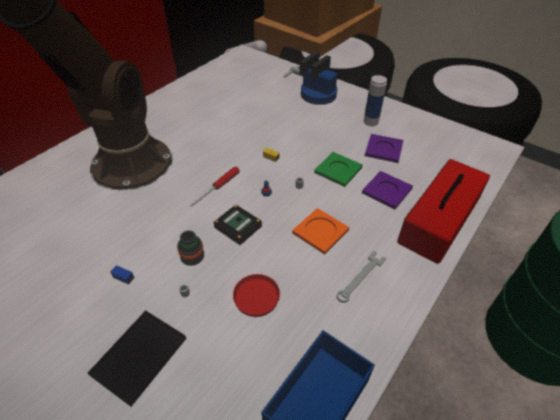

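The top view shows the nested cups at (348,242), the fitting at (252,241), the yellow plug at (208,271) and the blue plug at (397,269). It also shows the green stand at (182,205), the orange stand at (261,174), the dish at (345,175) and the tray at (430,208). The scene view agrees, and the purple stands are the look-alikes. I'll square the tool to the world axes and go above the cups.

>>> {"op": "play_rows", "data": {
  "increments": "0 0 0 5.6 1; 0 0 0 5.6 1; 0 0 0 5.6 1; 0 0 0 0 1",
  "grip_force": 40
}}

```text
clock: 1.43
position: [0.1805, -0.5984, 0.2043]
ee_rot: [3.141, -0.008, -0.0]
force: [0.6, -0.1, 0.3]
width: 1.0
gripper_force: 0.0
```

>>> {"op": "play_rows", "data": {
  "increments": "1.8 -3.4 0 0 1; 1.8 -3.4 0 0 1; 1.8 -3.4 0 0 1; 1.8 -3.4 0 0 1; 1.8 -3.4 0 0 1"
}}

```text
clock: 1.85
position: [0.271, -0.4268, 0.2044]
ee_rot: [3.141, 0.005, 0.0]
force: [1.5, -1.1, -0.3]
width: 1.003
gripper_force: 0.0
```

>>> {"op": "play_rows", "data": {
  "increments": "1.8 -3.4 0 0 1; 1.8 -3.4 0 0 1; 1.8 -3.4 0 0 1; 1.8 -3.4 0 0 1; 0 0 0 0 1"
}}

```text
clock: 2.27
position: [0.3463, -0.2858, 0.2047]
ee_rot: [-3.14, -0.019, -0.003]
force: [0.1, 0.4, -0.2]
width: 0.999
gripper_force: 0.0
```

>>> {"op": "play_rows", "data": {
  "increments": "1.9 -3.5 0 0 1; 1.9 -3.5 0 0 1; 1.9 -3.5 0 0 1; 2.1 -3.5 0 0 1; 0 0 0 0 1"
}}

```text
clock: 2.68
position: [0.4245, -0.1453, 0.2049]
ee_rot: [-3.139, -0.019, -0.005]
force: [0.2, 0.8, -0.0]
width: 1.004
gripper_force: 0.0
```

Run:
```python
from h import *
p=snap('wrist','w1.png'); w=cloud(p)
print(arm.observe()['position'],p['cam_to_world'].round(3))
for lo,hi in((.07,.1),(.042,.06)):
    m=(w[...,2]>lo)&(w[...,2]<hi); n,l,st,c=cv2.connectedComponentsWithStats(m.astype(np.uint8))
    for i in range(1,n):
        if st[i,4]>200:
            P=w[l==i]; print(lo,st[i],np.median(P,0).round(4),[np.round(v,1) for v in cv2.minEnclosingCircle((P[:,:2]*1000).astype(np.float32))])
p=snap('scene');w=cloud(p)
for d in cut_out('hose_fitting',p)[:3]:
    print('hose',d['confidence'],d['point'],np.nanmedian(w[d['mask']],0))
m=(w[...,2]>.02)&(w[...,2]<.06)&(abs(w[...,0]-.42)<.06)&(abs(w[...,1]-.16)<.05)
print(m.sum(),np.nanmedian(w[m],0),np.nanmax(w[m],0))
```

```text
[ 0.42269036 -0.14885663  0.20466121] [[ 0.012  0.971  0.241  0.489]
 [-1.     0.012  0.001 -0.144]
 [-0.002 -0.241  0.971  0.386]
 [ 0.     0.     0.     1.   ]]
0.07 [260 179  40  42 672] [ 0.4233 -0.144   0.08  ] [array([ 423.5, -144.5]), np.float64(20.6)]
0.042 [252 165  58  58 827] [ 0.4308 -0.1462  0.0501] [array([ 422.9, -144.9]), np.float64(31.9)]
hose 0.68 [155.6, 270.1] [0.34309481 0.28081959 0.02079627]
hose 0.53 [189.7, 268.0] [0.43563695 0.14700666 0.01406966]
44 [0.43286618 0.14875241 0.03598195] [0.44130462 0.15893256 0.04632738]
```

View pics/w1.png

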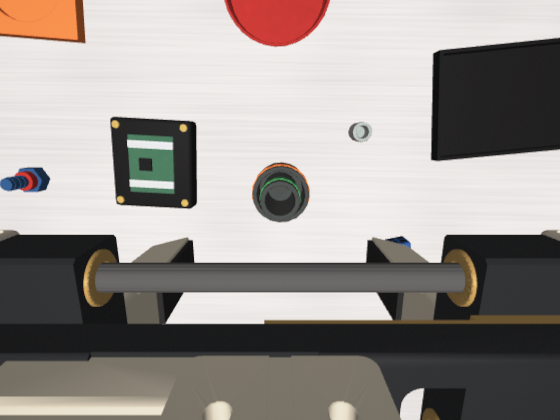

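The wrist view shows the small cup's rim ring at (280,196) inside the large cup. Measured position is (0.4235, -0.1447) with the rim at z 0.080, which matches the given height.

>>> {"op": "play_rows", "data": {
  "increments": "0.05 -0.4 3.3 0 1; 0 0 3.3 0 1; 0 0 3.3 0 1; 0 0 2 0 1; 0 0 0 0 1"
}}

```text
clock: 3.25
position: [0.4174, -0.1497, 0.0819]
ee_rot: [-3.14, 0.003, 0.011]
force: [-0.6, 0.7, 0.1]
width: 1.0
gripper_force: 0.0
```

>>> {"op": "play_rows", "data": {
  "increments": "0 0 0 0 1; 0 0 1 0 1; 0 0 1 0 1; 0 0 0 0 1; 0 0 0 0 1"
}}

```text
clock: 3.67
position: [0.4217, -0.1493, 0.0666]
ee_rot: [3.141, -0.002, 0.002]
force: [-0.3, 0.5, 0.1]
width: 0.999
gripper_force: 0.0
```

>>> {"op": "play_rows", "data": {
  "increments": "0.1 -0.2 0.5 0 1; 0.1 -0.2 0.4 0 1; 0 0 0 0 1; 0 0 0 0 1; 0 0 0 0 1"
}}

```text
clock: 4.08
position: [0.4232, -0.1445, 0.0564]
ee_rot: [3.142, -0.0, -0.0]
force: [-0.2, 0.2, -0.3]
width: 1.002
gripper_force: 0.0
```

```bash
python3 -c "
from h import *
for i in range(2):
    p=snap('wrist');print(arm.observe()['position'])"
```

```text
[ 0.42320393 -0.1445328   0.05645121]
[ 0.4231634  -0.14458687  0.05644907]
```

>>> {"op": "play_rows", "data": {
  "increments": "0 0 0 0 -1; 0 0 0 0 -1; 0 0 0 0 -1; 0 0 0 0 -1; 0 0 0 0 -1",
  "grip_force": 40
}}

```text
clock: 4.6
position: [0.4231, -0.1446, 0.0563]
ee_rot: [3.142, -0.001, 0.0]
force: [0.5, 0.1, -0.1]
width: 0.692
gripper_force: 0.0
```

>>> {"op": "play_rows", "data": {
  "increments": "0 0 0 0 -1; 0 0 0 0 -1; 0 0 0 0 -1; 0 0 0 0 -1; 0 0 0 0 -1"
}}

```text
clock: 5.02
position: [0.4231, -0.1447, 0.0563]
ee_rot: [3.141, -0.001, -0.0]
force: [0.2, -0.8, 0.0]
width: 0.398
gripper_force: 40.0
```

>>> {"op": "play_rows", "data": {
  "increments": "0 0 -1 0 -1; 0 0 -2 0 -1; 0 0 -2 0 -1; 0 0 -2 0 -1; 0 0 -3 0 -1"
}}

```text
clock: 5.43
position: [0.4218, -0.1442, 0.1561]
ee_rot: [-3.141, 0.0, 0.004]
force: [1.0, -0.5, -0.5]
width: 0.014
gripper_force: 0.0
```

Run:
```python
from h import *
p=snap('wrist','w2.png'); w=cloud(p)
s=arm.observe();print(s['position'],s['width'],s['gripper_force'],s['force'])
q=snap('scene'); cv2.imwrite('pics/s2.png',cv2.resize(q['frame'][150:330,100:340,::-1],None,fx=3,fy=3))
```

```text
[ 0.4251756  -0.14483496  0.16193482] 0.007943366364936621 0.0 [ 3.22985898 -0.23060002  5.17319346]
```

View pics/s2.png

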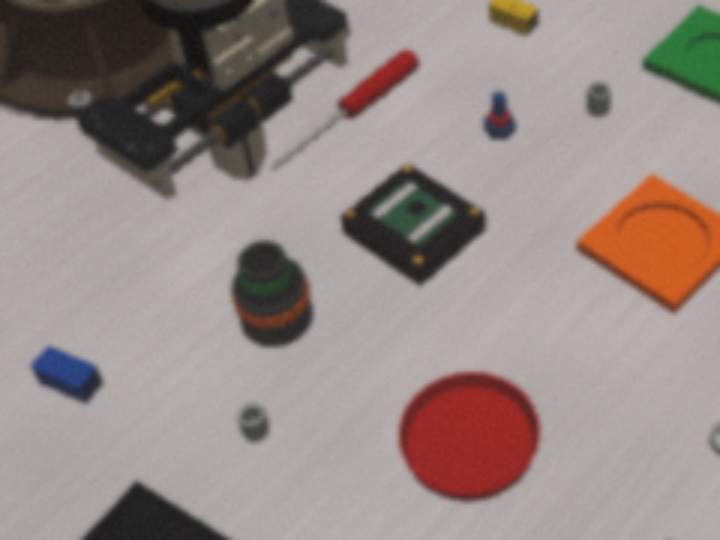

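The fingers came up empty and the cups are still nested at about (265,290) in the crop. I'll re-measure them.

```bash
cat >> h.py <<'E'
def blobs(w,lo,hi,amin=150):
    m=(w[...,2]>lo)&(w[...,2]<hi); n,l,st,c=cv2.connectedComponentsWithStats(m.astype(np.uint8))
    for i in range(1,n):
        if st[i,4]>amin:
            P=w[l==i]; xy=(P[:,:2]*1000).astype(np.float32)
            print(lo,st[i],np.median(P,0).round(4),'zmax',np.percentile(P[:,2],98).round(4),'circ',[np.round(v,1) for v in cv2.minEnclosingCircle(xy)],'rect',[np.round(v,1) for v in cv2.minAreaRect(xy)])
E
python3 - <<'E'
from h import *
p=snap('wrist','w2b.png'); w=cloud(p)
blobs(w,.068,.09); blobs(w,.042,.06)
s=arm.observe();print(s['position'],s['width'],s['gripper_force'],s['force'])
E
```

```text
0.068 [ 257  189   47   49 1015] [ 0.4225 -0.1448  0.0799] zmax 0.0818 circ [array([ 421.6, -145.1]), np.float64(20.7)] rect [array([ 421.6, -145. ]), array([40.1, 40. ]), np.float64(26.3)]
0.042 [248 172  66  62 924] [ 0.4356 -0.1458  0.0501] zmax 0.0517 circ [array([ 422.6, -145. ]), np.float64(32.1)] rect [array([ 425. , -145.4]), array([62.7, 57.7]), np.float64(87.5)]
0.042 [264 208  33  19 179] [ 0.4083 -0.1458  0.0513] zmax 0.0596 circ [array([ 419.9, -144.8]), np.float64(14.9)] rect [array([ 412.8, -145. ]), array([15.2, 29.9]), np.float64(1.7)]
[ 0.42460783 -0.14490396  0.15817406] 0.0038232237309945827 0.0 [-0.40246076 -0.36486296 -0.99252486]
```

View pics/w2b.png

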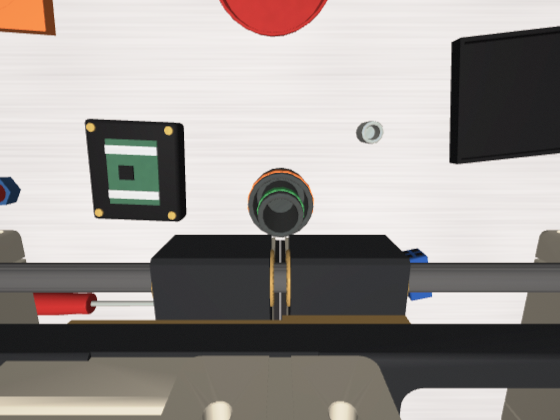

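The cups are unmoved at (0.422, -0.145). The grip slipped, so I'll try again a little deeper, at full force and with a slow lift.

>>> {"op": "play_rows", "data": {
  "increments": "0 0 0 0 1; 0 0 0 0 1; 0 0 0 0 1; 0 0 0 0 1; 0 0 0 0 1",
  "grip_force": 60
}}

```text
clock: 6.0
position: [0.4227, -0.1444, 0.1557]
ee_rot: [-3.141, 0.001, 0.002]
force: [0.8, 0.3, -0.4]
width: 0.319
gripper_force: 0.0
```

>>> {"op": "play_rows", "data": {
  "increments": "0 0 0 0 1; 0 0 0 0 1; -0.2 0 2 0 1; 0 0 2 0 1; 0 0 0 0 1"
}}

```text
clock: 6.42
position: [0.419, -0.1441, 0.1137]
ee_rot: [-3.14, 0.001, 0.007]
force: [-0.4, -0.9, 0.9]
width: 0.678
gripper_force: 0.0
```

>>> {"op": "play_rows", "data": {
  "increments": "0 0 2 0 1; 0 0 2 0 1; 0 0 1 0 1; 0 0 0 0 1; 0 0 0 0 1"
}}

```text
clock: 6.83
position: [0.4212, -0.1445, 0.0667]
ee_rot: [-3.141, 0.001, 0.001]
force: [0.6, 0.1, 0.3]
width: 0.991
gripper_force: 0.0
```

>>> {"op": "play_rows", "data": {
  "increments": "0.1 0 0.5 0 1; 0 0 0.5 0 1; 0 0 0.3 0 1; 0 0 0 0 1; 0 0 0 0 1"
}}

```text
clock: 7.25
position: [0.422, -0.1445, 0.0533]
ee_rot: [3.142, -0.001, -0.0]
force: [0.9, -0.8, -0.3]
width: 0.999
gripper_force: 0.0
```

>>> {"op": "play_rows", "data": {
  "increments": "0 0 0 0 -1; 0 0 0 0 -1; 0 0 0 0 -1; 0 0 0 0 -1; 0 0 0 0 -1",
  "grip_force": 60
}}

```text
clock: 7.67
position: [0.4221, -0.1446, 0.0534]
ee_rot: [3.141, -0.001, 0.0]
force: [-0.2, -0.7, 0.2]
width: 0.685
gripper_force: 0.0
```

>>> {"op": "play_rows", "data": {
  "increments": "0 0 0 0 -1; 0 0 0 0 -1; 0 0 0 0 -1; 0 0 0 0 -1; 0 0 0 0 -1"
}}

```text
clock: 8.08
position: [0.4221, -0.1447, 0.0534]
ee_rot: [3.141, -0.001, 0.0]
force: [-0.3, -0.1, 0.3]
width: 0.404
gripper_force: 60.0
```

>>> {"op": "play_rows", "data": {
  "increments": "0 0 0 0 -1; 0 0 0 0 -1; 0 0 0 0 -1; 0 0 0 0 -1; 0 0 0 0 -1"
}}

```text
clock: 8.5
position: [0.4222, -0.1446, 0.0534]
ee_rot: [3.142, -0.001, 0.0]
force: [0.1, -0.9, 1.1]
width: 0.407
gripper_force: 60.0
```

>>> {"op": "play_rows", "data": {
  "increments": "0 0 -0.2 0 -1; 0 0 -0.2 0 -1; 0 0 -0.3 0 -1; 0 0 -0.3 0 -1; 0 0 0 0 -1"
}}

```text
clock: 8.92
position: [0.4224, -0.1446, 0.0639]
ee_rot: [3.141, -0.001, 0.001]
force: [-0.7, -0.3, -2.7]
width: 0.402
gripper_force: 60.0
```

It's holding: force z is -2.7 N, the weight of the small cup. I'll lift further.

>>> {"op": "play_rows", "data": {
  "increments": "0 0 -0.5 0 -1; 0 0 -0.7 0 -1; 0 0 -0.8 0 -1; 0 0 -0.8 0 -1; 0 0 -0.8 0 -1"
}}

```text
clock: 9.33
position: [0.4223, -0.1446, 0.1004]
ee_rot: [3.141, -0.001, 0.001]
force: [-0.2, -0.3, -1.6]
width: 0.403
gripper_force: 60.0
```

>>> {"op": "play_rows", "data": {
  "increments": "0 0 -0.8 0 -1; 0 0 -1 0 -1; 0 0 -1 0 -1; 0 0 -1 0 -1; 0 0 -0.6 0 -1"
}}

```text
clock: 9.75
position: [0.4225, -0.1446, 0.1448]
ee_rot: [3.141, -0.001, 0.002]
force: [-1.2, -1.0, -1.3]
width: 0.405
gripper_force: 60.0
```

Run:
```python
from h import *
p=snap('wrist'); w=cloud(p)
blobs(w,.042,.06)
s=arm.observe();print(s['position'],s['width'],s['gripper_force'],s['force'])
q=snap('scene'); w=cloud(q); cv2.imwrite('pics/s3.png',cv2.resize(q['frame'][130:330,100:340,::-1],None,fx=3,fy=3))
```

```text
0.042 [246 169  70  55 897] [ 0.4395 -0.1461  0.0501] zmax 0.0517 circ [array([ 422.9, -144.9]), np.float64(32.0)] rect [array([ 430.6, -145.1]), array([63.4, 47.4]), np.float64(88.6)]
[ 0.42303668 -0.14476212  0.14544693] 0.40597276779393127 59.992334470152855 [ 1.21875567  0.49660769 -1.0415966 ]
```

View pics/s3.png

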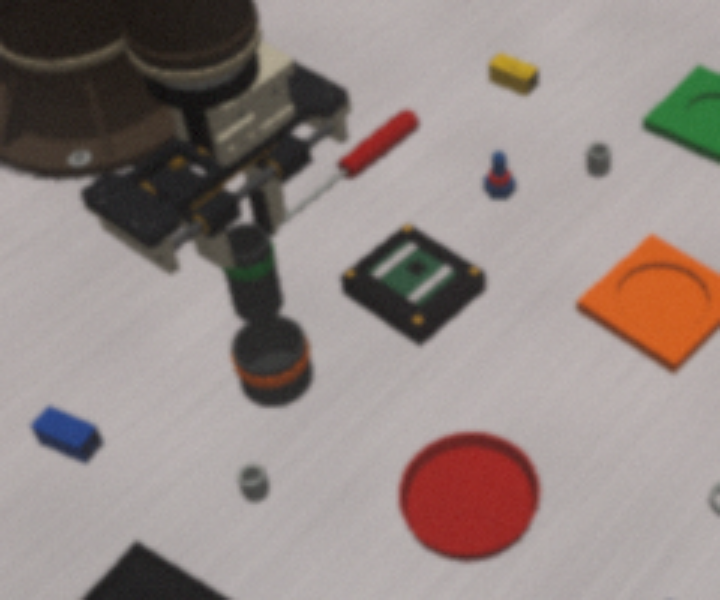

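The small cup is clear of the large one and held just above it. I'll carry it to the green stand at about (0.544, 0.368).

>>> {"op": "play_rows", "data": {
  "increments": "0.25 -1 0 0 -1; 0.5 -2 0 0 -1; 0.7 -3 0 0 -1; 0.7 -3 0 0 -1; 0.7 -3 0 0 -1"
}}

```text
clock: 10.27
position: [0.4505, -0.0235, 0.1429]
ee_rot: [3.142, -0.002, -0.001]
force: [0.3, -1.1, -2.4]
width: 0.404
gripper_force: 60.0
```

>>> {"op": "play_rows", "data": {
  "increments": "0.7 -3 0 0 -1; 0.7 -3 0 0 -1; 0.7 -3 0 0 -1; 0.7 -3 0 0 -1; 0.7 -3 0 0 -1"
}}

```text
clock: 10.68
position: [0.4855, 0.1268, 0.1428]
ee_rot: [3.141, -0.001, -0.001]
force: [0.8, -0.4, -1.5]
width: 0.403
gripper_force: 60.0
```

>>> {"op": "play_rows", "data": {
  "increments": "0.7 -3 0 0 -1; 0.7 -3 0 0 -1; 0.7 -3 0 0 -1; 0.7 -3 0 0 -1; 0.7 -3 0 0 -1"
}}

```text
clock: 11.1
position: [0.5206, 0.2766, 0.1425]
ee_rot: [3.141, -0.001, -0.002]
force: [0.9, -0.4, -1.4]
width: 0.402
gripper_force: 60.0
```

>>> {"op": "play_rows", "data": {
  "increments": "0.7 -3 0 0 -1; 0.7 -3 0 0 -1; 0.5 -2 0 0 -1; 0.25 -1 0 0 -1; 0 0 0 0 -1"
}}

```text
clock: 11.52
position: [0.5415, 0.368, 0.1423]
ee_rot: [-3.141, -0.004, 0.002]
force: [-0.8, -0.0, -2.0]
width: 0.403
gripper_force: 60.0
```

Run:
```python
from h import *
p=snap('wrist','w4.png'); w=cloud(p)
blobs(w,.010,.020,600)
s=arm.observe();print(s['position'],s['width'],s['gripper_force'],s['force'])
q=snap('scene'); w=cloud(q)
x,y=s['position'][:2]
m=(abs(w[...,0]-x)<.03)&(abs(w[...,1]-y)<.03)&(w[...,2]>.03)&(w[...,2]<.17)
P=w[m]; print(m.sum(),np.percentile(P[:,2],[0,2,5,50,98]).round(3)); lo=P[P[:,2]<np.percentile(P[:,2],15)];print(lo.mean(0))
```

```text
0.01 [ 206    0  128   79 6984] [0.6766 0.3785 0.0146] zmax 0.0162 circ [array([685.2, 378.5]), np.float64(63.0)] rect [array([685.2, 378.6]), array([110.3,  63.5]), np.float64(89.2)]
0.01 [ 471   23   89  134 5106] [0.6409 0.1635 0.0146] zmax 0.0163 circ [array([640.3, 138.4]), np.float64(69.0)] rect [array([640.8, 138.5]), array([ 84.7, 110.5]), np.float64(86.3)]
0.01 [    6    47   160   153 11183] [0.6154 0.55   0.0145] zmax 0.0161 circ [array([608.8, 550.5]), np.float64(77.6)] rect [array([609. , 550.8]), array([110.7, 112.1]), np.float64(18.5)]
0.01 [ 220  137  115  104 7194] [0.5677 0.3714 0.0146] zmax 0.016 circ [array([547.9, 369.8]), np.float64(74.6)] rect [array([547.6, 370.3]), array([103.4, 110.3]), np.float64(1.3)]
[0.54176018 0.3657782  0.14230939] 0.4035443737836299 59.992265459150076 [-0.58841907 -0.8730742  -2.63187398]
331 [0.091 0.095 0.097 0.137 0.168]
[0.54788699 0.35145625 0.09904207]
```

View pics/w4.png

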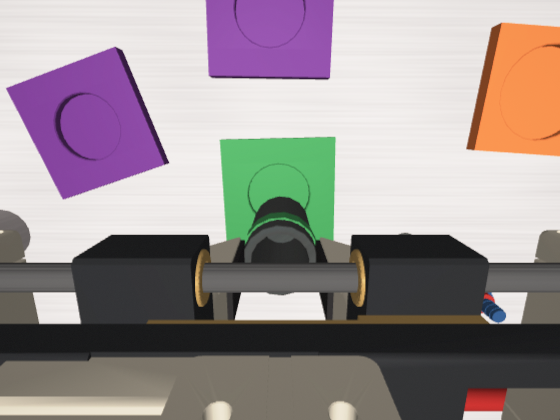

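The wrist view shows the cup held above the green stand, whose recess is at (279,192). The stand centre works out at (0.5443, 0.370), and the cup's underside is at about z 0.094, so it has not slipped.

>>> {"op": "play_rows", "data": {
  "increments": "0.15 -0.2 2 0 -1; 0.1 -0.1 2 0 -1; 0 0 2 0 -1; 0 0 1.5 0 -1; 0 0 0 0 -1"
}}

```text
clock: 12.03
position: [0.5435, 0.3643, 0.0649]
ee_rot: [3.137, -0.004, -0.007]
force: [-1.3, -1.4, -2.8]
width: 0.4
gripper_force: 60.0
```

>>> {"op": "play_rows", "data": {
  "increments": "0 0 0.3 0 -1; 0 0 0.2 0 -1; 0 0 0 0 -1; 0 0 0 0 -1; 0 0 0 0 -1"
}}

```text
clock: 12.45
position: [0.5453, 0.3686, 0.0642]
ee_rot: [-3.141, 0.001, -0.002]
force: [-0.5, 0.9, -2.2]
width: 0.403
gripper_force: 60.0
```

>>> {"op": "play_rows", "data": {
  "increments": "0 0 0.3 0 -1; 0 0 0.3 0 -1; 0 0 0.2 0 -1; 0 0 0 0 -1; 0 0 0 0 -1"
}}

```text
clock: 12.87
position: [0.5447, 0.3683, 0.055]
ee_rot: [3.141, -0.001, -0.001]
force: [-0.2, 0.0, -3.2]
width: 0.403
gripper_force: 60.0
```

>>> {"op": "play_rows", "data": {
  "increments": "0 0 0 0 -1; 0 0 0.1 0 -1; 0 0 0 0 -1; 0 0 0 0 -1; 0 0 0 0 -1"
}}

```text
clock: 13.28
position: [0.545, 0.3685, 0.0545]
ee_rot: [-3.141, 0.001, -0.0]
force: [0.1, -0.2, -0.7]
width: 0.403
gripper_force: 60.0
```

Contact: the weight reading has come off, so I'll open and rise.

>>> {"op": "play_rows", "data": {
  "increments": "0 0 0 0 1; 0 0 0 0 1; 0 0 0 0 1; 0 0 0 0 1; 0 0 0 0 1"
}}

```text
clock: 13.7
position: [0.5449, 0.3684, 0.0544]
ee_rot: [-3.142, 0.001, -0.0]
force: [-0.3, 0.6, 0.2]
width: 0.718
gripper_force: 0.0
```

>>> {"op": "play_rows", "data": {
  "increments": "0 0 0 0 1; 0 0 -2 0 1; 0 0 -3 0 1; 0 0 -3 0 1; 0 0 -2 0 1"
}}

```text
clock: 14.12
position: [0.5454, 0.3691, 0.1572]
ee_rot: [-3.14, 0.001, -0.003]
force: [1.6, 0.8, -0.3]
width: 0.999
gripper_force: 0.0
```

Run:
```python
from h import *
p=snap('wrist','w5.png'); w=cloud(p)
blobs(w,.060,.1,100); blobs(w,.010,.018,600)
s=arm.observe();print(s['position'],s['width'],s['gripper_force'],s['force'])
```

```text
0.06 [ 258  184   48   52 1228] [0.5444 0.3683 0.0805] zmax 0.0827 circ [array([544.5, 368.2]), np.float64(20.8)] rect [array([544.7, 368.3]), array([40.3, 40. ]), np.float64(49.5)]
0.01 [ 210    0  122   86 6960] [0.6795 0.3781 0.0147] zmax 0.0162 circ [array([689.3, 378.3]), np.float64(65.1)] rect [array([689.7, 378.5]), array([110.3,  72.5]), np.float64(89.5)]
0.01 [ 462   33   98  127 5224] [0.6381 0.1593 0.0146] zmax 0.0162 circ [array([640.1, 132.5]), np.float64(72.6)] rect [array([640.4, 132.6]), array([ 97.1, 110.7]), np.float64(86.3)]
0.01 [   21    57   152   145 10016] [0.6151 0.5502 0.0145] zmax 0.0161 circ [array([608.8, 550.1]), np.float64(77.5)] rect [array([608.9, 550.5]), array([110.4, 111.5]), np.float64(18.5)]
0.01 [ 224  141  110  107 7952] [0.555  0.3716 0.0145] zmax 0.016 circ [array([544.5, 370.1]), np.float64(77.4)] rect [array([544. , 370.1]), array([110.4, 110.4]), np.float64(1.4)]
[0.54688018 0.3704258  0.16094278] 0.998178446830748 0.0 [1.42524607 1.58885873 3.14764832]
```

The small cup stands in the green recess, rim at 0.081 and centred within 2 mm. Back to the large cup.

>>> {"op": "play_rows", "data": {
  "increments": "-0.9 3.7 0 0 1; -0.9 3.7 0 0 1; -0.9 3.7 0 0 1; -0.9 3.7 0 0 1; -0.9 3.7 0 0 1"
}}

```text
clock: 14.58
position: [0.499, 0.1817, 0.1542]
ee_rot: [3.141, -0.001, 0.0]
force: [1.2, 0.5, 0.4]
width: 1.0
gripper_force: 0.0
```

>>> {"op": "play_rows", "data": {
  "increments": "-0.9 3.7 0 0 1; -0.9 3.7 0 0 1; -0.9 3.7 0 0 1; -0.9 3.7 0 0 1; -0.9 3.7 0 0 1"
}}

```text
clock: 15.0
position: [0.4539, -0.0032, 0.1544]
ee_rot: [3.142, -0.001, 0.001]
force: [1.0, -0.4, 0.3]
width: 1.0
gripper_force: 0.0
```

>>> {"op": "play_rows", "data": {
  "increments": "-0.9 3.7 0 0 1; -0.9 3.7 0 0 1; -0.9 3.7 0 0 1; -0.6 3.3 0 0 1; 0 0 0 0 1"
}}

```text
clock: 15.42
position: [0.4195, -0.1524, 0.1543]
ee_rot: [3.139, -0.014, -0.001]
force: [0.6, -0.7, -0.6]
width: 1.004
gripper_force: 0.0
```

Run:
```python
from h import *
snap('scene');p=snap('wrist'); w=cloud(p)
blobs(w,.042,.06)
s=arm.observe();print(s['position'],s['width'],s['gripper_force'],s['force'])
```

```text
0.042 [ 243  166   67   67 1293] [ 0.4243 -0.1455  0.05  ] zmax 0.0517 circ [array([ 422.8, -145.1]), np.float64(31.9)] rect [array([ 423.4, -145.2]), array([61.9, 61.7]), np.float64(45.4)]
[ 0.42124306 -0.14672317  0.15429258] 0.9988865961809943 0.0 [-0.13601161  1.04994114  0.36287328]
```

>>> {"op": "play_rows", "data": {
  "increments": "0.15 -0.15 3 0 1; 0 0 3 0 1; 0 0 3 0 1; 0 0 2 0 1; 0 0 0 0 1"
}}

```text
clock: 15.93
position: [0.421, -0.1416, 0.0412]
ee_rot: [-3.139, -0.004, 0.009]
force: [-0.2, -0.6, 0.1]
width: 1.001
gripper_force: 0.0
```

>>> {"op": "play_rows", "data": {
  "increments": "0 0 0 0 1; 0 0 0.9 0 1; 0 0 0.9 0 1; 0 0 0 0 1; 0 0 0 0 1"
}}

```text
clock: 16.35
position: [0.4231, -0.144, 0.0264]
ee_rot: [3.142, -0.001, -0.0]
force: [-0.1, 0.3, -0.4]
width: 1.0
gripper_force: 0.0
```

>>> {"op": "play_rows", "data": {
  "increments": "0 0.1 0.4 0 1; 0 0 0 0 1; 0 0 0 0 -1; 0 0 0 0 -1; 0 0 0 0 -1"
}}

```text
clock: 16.77
position: [0.4232, -0.1451, 0.0225]
ee_rot: [3.141, -0.001, 0.0]
force: [0.6, -0.7, 0.1]
width: 0.829
gripper_force: 0.0
```

>>> {"op": "play_rows", "data": {
  "increments": "0 0 0 0 -1; 0 0 0 0 -1; 0 0 0 0 -1; 0 0 0 0 -1; 0 0 0 0 -1"
}}

```text
clock: 17.18
position: [0.4232, -0.1452, 0.0224]
ee_rot: [3.141, -0.001, 0.0]
force: [-0.5, -1.0, 2.0]
width: 0.648
gripper_force: 60.0
```

>>> {"op": "play_rows", "data": {
  "increments": "0 0 0 0 -1; 0 0 0 0 -1; 0 0 -0.2 0 -1; 0 0 -0.3 0 -1; 0 0 -0.3 0 -1"
}}

```text
clock: 17.6
position: [0.4226, -0.1447, 0.0303]
ee_rot: [-3.141, 0.0, 0.002]
force: [-0.2, -0.5, -3.3]
width: 0.653
gripper_force: 60.0
```

>>> {"op": "play_rows", "data": {
  "increments": "0 0 -0.5 0 -1; 0 0 -0.7 0 -1; 0 0 -0.8 0 -1; 0 0 -0.8 0 -1; 0 0 -0.8 0 -1"
}}

```text
clock: 18.02
position: [0.4232, -0.1451, 0.0674]
ee_rot: [3.141, -0.001, 0.001]
force: [0.3, -0.7, -3.2]
width: 0.649
gripper_force: 60.0
```

>>> {"op": "play_rows", "data": {
  "increments": "0 0 -0.8 0 -1; 0 0 -0.8 0 -1; 0 0 -0.8 0 -1; 0 0 -0.8 0 -1; 0 0 -0.6 0 -1"
}}

```text
clock: 18.43
position: [0.4233, -0.1451, 0.1054]
ee_rot: [3.141, -0.001, 0.001]
force: [0.2, -0.6, -3.8]
width: 0.652
gripper_force: 60.0
```

>>> {"op": "play_rows", "data": {
  "increments": "1 -1.2 0 0 -1; 1.7 -2.1 0 0 -1; 2.1 -2.6 0 0 -1; 2.1 -2.6 0 0 -1; 2.1 -2.6 0 0 -1"
}}

```text
clock: 18.85
position: [0.5139, -0.0331, 0.1047]
ee_rot: [3.141, -0.002, 0.0]
force: [0.3, -0.3, -2.8]
width: 0.649
gripper_force: 60.0
```

>>> {"op": "play_rows", "data": {
  "increments": "2.1 -2.6 0 0 -1; 2.1 -2.6 0 0 -1; 2.1 -2.6 0 0 -1; 2.1 -2.6 0 0 -1; 2.1 -2.6 0 0 -1"
}}

```text
clock: 19.27
position: [0.6189, 0.0971, 0.1043]
ee_rot: [3.141, -0.001, -0.001]
force: [1.4, -1.0, -3.5]
width: 0.647
gripper_force: 60.0
```

>>> {"op": "play_rows", "data": {
  "increments": "1.4 -1.8 0 0 -1; 0.8 -1 0 0 -1; 0 0 0 0 -1; 0 0 0 0 -1; 0 0 0 0 -1"
}}

```text
clock: 19.68
position: [0.6396, 0.1227, 0.104]
ee_rot: [3.141, -0.002, -0.002]
force: [-0.7, -1.0, -2.9]
width: 0.65
gripper_force: 60.0
```

Run:
```python
from h import *
snap('scene');p=snap('wrist'); w=cloud(p)
blobs(w,.010,.018,600); blobs(w,.09,.13,200)
s=arm.observe();print(s['position'],s['width'],s['gripper_force'],s['force'])
```

```text
0.01 [   0   54   52  139 5248] [0.7031 0.3355 0.0144] zmax 0.016 circ [array([708.4, 342.9]), np.float64(58.3)] rect [array([708.6, 342.3]), array([ 41.5, 110.7]), np.float64(88.4)]
0.01 [ 215  139  133  101 5478] [0.6762 0.1292 0.0145] zmax 0.016 circ [array([651.5, 124. ]), np.float64(69.6)] rect [array([650.8, 124. ]), array([110.3,  88.1]), np.float64(86.4)]
0.09 [ 214  189  136   59 1276] [0.6675 0.1231 0.1228] zmax 0.1297 circ [array([650.5, 122.2]), np.float64(35.0)] rect [array([658.7, 122.2]), array([24.8, 70. ]), np.float64(0.2)]
0.09 [230 232  23  31 330] [0.6343 0.1483 0.1049] zmax 0.1288 circ [array([636. , 143.4]), np.float64(15.7)] rect [array([635.7, 146.2]), array([31.4,  5.5]), np.float64(7.7)]
0.09 [307 233  23  30 325] [0.6342 0.098  0.1052] zmax 0.129 circ [array([634.8, 102.2]), np.float64(14.6)] rect [array([634.3,  99.9]), array([ 4.8, 29.2]), np.float64(79.2)]
0.09 [248 293  64  12 512] [0.614  0.1235 0.1256] zmax 0.1298 circ [array([619.7, 123.2]), np.float64(17.0)] rect [array([616. , 123.2]), array([34. ,  7.4]), np.float64(90.0)]
[0.63976357 0.12231521 0.10432405] 0.6507886925269952 59.99876752495766 [ 0.81701854 -0.16097539 -3.00321634]
```

The stand centre is (0.640, 0.1245), so I'll lower.

>>> {"op": "play_rows", "data": {
  "increments": "0 -0.2 1.5 0 -1; 0 0 2 0 -1; 0 0 1.5 0 -1; 0 0 1 0 -1; 0 0 0.7 0 -1"
}}

```text
clock: 20.2
position: [0.6395, 0.1247, 0.0363]
ee_rot: [3.141, -0.002, -0.002]
force: [-0.1, 0.5, -3.9]
width: 0.653
gripper_force: 60.0
```

>>> {"op": "play_rows", "data": {
  "increments": "0 0 0 0 -1; 0 0 0.2 0 -1; 0 0 0.2 0 -1; 0 0 0 0 -1; 0 0 0 0 -1"
}}

```text
clock: 20.62
position: [0.6406, 0.1259, 0.0339]
ee_rot: [-3.141, 0.001, -0.001]
force: [-0.7, 0.2, -2.9]
width: 0.65
gripper_force: 60.0
```

>>> {"op": "play_rows", "data": {
  "increments": "0 0 0.2 0 -1; 0 0 0.2 0 -1; 0 0 0.1 0 -1; 0 0 0 0 -1; 0 0 0 0 -1"
}}

```text
clock: 21.03
position: [0.6403, 0.1259, 0.0286]
ee_rot: [3.142, -0.001, 0.0]
force: [-1.2, 0.4, 1.2]
width: 0.651
gripper_force: 60.0
```

>>> {"op": "play_rows", "data": {
  "increments": "0 0 0.1 0 -1; 0 0 0 0 -1; 0 0 0 0 -1; 0 0 0 0 -1; 0 0 0 0 -1"
}}

```text
clock: 21.45
position: [0.6403, 0.1259, 0.0285]
ee_rot: [3.141, -0.001, 0.001]
force: [-3.8, -2.3, 9.5]
width: 0.65
gripper_force: 60.0
```

>>> {"op": "play_rows", "data": {
  "increments": "0 0 -0.1 0 1; 0 0 0 0 1; 0 0 0 0 1; 0 0 0 0 1; 0 0 0 0 1"
}}

```text
clock: 21.87
position: [0.6404, 0.1259, 0.0282]
ee_rot: [-3.142, 0.001, -0.0]
force: [-0.3, -0.3, 0.4]
width: 0.966
gripper_force: 0.0
```

>>> {"op": "play_rows", "data": {
  "increments": "0 0 -1 0 1; 0 0 -2 0 1; 0 0 -3 0 1; 0 0 -3 0 1; 0 0 -2 0 1"
}}

```text
clock: 22.28
position: [0.6412, 0.1263, 0.142]
ee_rot: [-3.141, 0.001, -0.005]
force: [0.5, -0.8, 0.1]
width: 0.999
gripper_force: 0.0
```

>>> {"op": "play_rows", "data": {
  "increments": "-3.5 -0.4 0 0 1; -3.5 -0.4 0 0 1; -3.5 -0.4 0 0 1; -3.5 -0.4 0 0 1; -3.5 -0.4 0 0 1"
}}

```text
clock: 22.7
position: [0.4638, 0.146, 0.139]
ee_rot: [-3.141, 0.001, -0.002]
force: [0.2, 0.7, -0.1]
width: 1.002
gripper_force: 0.0
```

>>> {"op": "play_rows", "data": {
  "increments": "-3.5 -0.4 0 0 1; 0 0 0 0 1; 0 0 0 0 0; 0 0 0 0 0; 0 0 0 0 0",
  "grip_force": 30
}}

```text
clock: 23.12
position: [0.4318, 0.15, 0.1388]
ee_rot: [-3.141, 0.002, -0.002]
force: [0.5, -0.2, -0.1]
width: 0.836
gripper_force: 0.0
```

Run:
```python
from h import *
p=snap('wrist','w6.png'); w=cloud(p)
blobs(w,.030,.06,60); blobs(w,.004,.035,60)
s=arm.observe();print(s['position'],s['width'],s['gripper_force'],s['force'])
```

```text
0.03 [   4   43   44   57 1278] [0.54   0.351  0.0448] zmax 0.0595 circ [array([543.1, 365.4]), np.float64(19.8)] rect [array([541.1, 357.5]), array([19.9, 39.5]), np.float64(75.9)]
0.03 [269 198  17  19 251] [0.4311 0.153  0.0461] zmax 0.0477 circ [array([429.7, 153.1]), np.float64(7.6)] rect [array([429.9, 153.3]), array([14.2, 14.7]), np.float64(29.8)]
0.004 [ 242    0  130   34 3830] [0.5936 0.1234 0.0145] zmax 0.0162 circ [array([594.7, 127.7]), np.float64(55.8)] rect [array([596.7, 127.6]), array([110.3,  25. ]), np.float64(86.2)]
0.004 [    0     6   112   135 11500] [0.5423 0.3492 0.0144] zmax 0.0292 circ [array([544.5, 364.4]), np.float64(73.8)] rect [array([544.6, 364.5]), array([110.5, 101. ]), np.float64(1.2)]
0.004 [  380   124   117   109 10725] [0.4548 0.0062 0.0269] zmax 0.0299 circ [array([451.4,   2.4]), np.float64(64.6)] rect [array([450.8,   1.6]), array([ 90.5, 100.4]), np.float64(87.5)]
0.004 [172 126  33  27 690] [0.4899 0.2364 0.0239] zmax 0.0297 circ [array([489.9, 235.5]), np.float64(12.0)] rect [array([489.8, 235.4]), array([23. , 22.9]), np.float64(75.0)]
0.004 [261 186  33  30 498] [0.4355 0.1532 0.0152] zmax 0.0289 circ [array([429.6, 153.1]), np.float64(16.0)] rect [array([429.7, 153.3]), array([31.6, 28.1]), np.float64(31.2)]
0.004 [ 261  306  112   14 1356] [0.3096 0.1187 0.0198] zmax 0.0251 circ [array([302.9, 111. ]), np.float64(59.9)] rect [array([307.1, 110.9]), array([119.7,  12.2]), np.float64(87.9)]
[0.43164842 0.14993117 0.13858734] 0.7901804308766456 0.0 [ 0.8558969  -0.38859474  0.62891168]
```

View pics/w6.png

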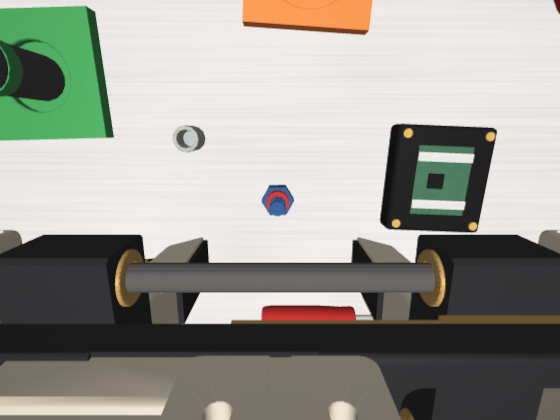

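The fitting shows at (278,203), measured at (0.430, 0.153) with the top at 0.046. I'll descend onto its tail.

>>> {"op": "play_rows", "data": {
  "increments": "-0.15 -0.3 3 0 0; 0 0 3 0 0; 0 0 2.5 0 0; 0 0 1.5 0 0; 0 0 0 0 0"
}}

```text
clock: 23.58
position: [0.4276, 0.152, 0.0354]
ee_rot: [3.14, -0.002, -0.008]
force: [0.2, -0.9, 0.8]
width: 0.504
gripper_force: 0.0
```

>>> {"op": "play_rows", "data": {
  "increments": "0 0 0.5 0 0; 0 0 0.5 0 0; 0 0 0 0 0; 0 0 0 0 0; 0 0 0 0 0"
}}

```text
clock: 24.0
position: [0.4293, 0.1531, 0.029]
ee_rot: [-3.141, 0.001, -0.002]
force: [0.4, -0.1, 0.5]
width: 0.499
gripper_force: 0.0
```

>>> {"op": "play_rows", "data": {
  "increments": "0 0 0.3 0 0; 0 0 0 0 0; 0 0 0 0 -1; 0 0 0 0 -1; 0 0 0 0 -1"
}}

```text
clock: 24.42
position: [0.4288, 0.153, 0.0254]
ee_rot: [-3.142, 0.001, -0.0]
force: [-0.5, -0.0, 0.5]
width: 0.333
gripper_force: 0.0
```

>>> {"op": "play_rows", "data": {
  "increments": "0 0 0 0 -1; 0 0 0 0 -1; 0 0 0 0 -1; 0 0 0 0 -1; 0 0 0 0 -1"
}}

```text
clock: 24.83
position: [0.4287, 0.1529, 0.0253]
ee_rot: [3.142, -0.001, -0.0]
force: [-0.2, 0.4, 0.2]
width: 0.009
gripper_force: 0.0
```

>>> {"op": "play_rows", "data": {
  "increments": "0 0 0 0 -1; 0 0 -0.3 0 -1; 0 0 -0.5 0 -1; 0 0 -0.8 0 -1; 0 0 -1 0 -1"
}}

```text
clock: 25.25
position: [0.4285, 0.1529, 0.0519]
ee_rot: [3.141, -0.001, -0.001]
force: [0.6, -0.2, -0.7]
width: 0.005
gripper_force: 0.0
```

>>> {"op": "play_rows", "data": {
  "increments": "0 0 -1.2 0 -1; 0 0 -1.2 0 -1; 0 0 -1.2 0 -1; 0 0 -1.2 0 -1; 0 0 -0.6 0 -1"
}}

```text
clock: 25.67
position: [0.4295, 0.1533, 0.1076]
ee_rot: [-3.141, 0.001, -0.004]
force: [1.6, 0.0, -0.0]
width: 0.004
gripper_force: 0.0
```

The fingers closed empty, so I'll look.

Run:
```python
from h import *
p=snap('wrist','w7.png'); w=cloud(p)
blobs(w,.030,.06,60); blobs(w,.004,.03,60)
s=arm.observe();print(s['position'],s['width'],s['gripper_force'],s['force'])
```

```text
0.03 [  0  37  23  55 932] [0.5399 0.3503 0.0384] zmax 0.0488 circ [array([543. , 363.2]), np.float64(19.2)] rect [array([541.9, 355.3]), array([16.1, 38.4]), np.float64(82.4)]
0.03 [272 203  19  21 316] [0.4311 0.153  0.0461] zmax 0.0476 circ [array([429.8, 153.2]), np.float64(7.5)] rect [array([430.2, 153. ]), array([13.8, 14.5]), np.float64(1.2)]
0.004 [    0     0    97   139 10891] [0.5386 0.3416 0.0143] zmax 0.0258 circ [array([541.7, 352.8]), np.float64(64.7)] rect [array([541.7, 352.5]), array([104.3,  77.5]), np.float64(1.2)]
0.004 [ 242    0  144   20 2158] [0.5871 0.1189 0.0143] zmax 0.0161 circ [array([588.4, 128. ]), np.float64(55.1)] rect [array([588., 128.]), array([110.2,  10.7]), np.float64(88.3)]
0.004 [  394   121   133   121 13279] [0.4551 0.0069 0.0268] zmax 0.0296 circ [array([451.2,   2.1]), np.float64(65.0)] rect [array([451. ,   1.7]), array([ 90.6, 100.1]), np.float64(87.6)]
0.004 [163 122  38  31 871] [0.4898 0.2363 0.0239] zmax 0.0295 circ [array([489.7, 235.6]), np.float64(12.1)] rect [array([489.8, 235.3]), array([23.3, 23.1]), np.float64(70.6)]
0.004 [263 189  36  33 611] [0.436  0.1538 0.0153] zmax 0.0285 circ [array([429.4, 153.3]), np.float64(16.0)] rect [array([429.7, 153.4]), array([31.6, 27.9]), np.float64(89.3)]
0.004 [118 293  37  27 890] [0.3376 0.2855 0.0263] zmax 0.0288 circ [array([334.6, 288.7]), np.float64(21.0)] rect [array([334.9, 289.3]), array([35.9, 24.9]), np.float64(3.7)]
[0.42990466 0.15349705 0.10789923] 0.006170304514077111 0.0 [-0.64207874 -1.05982105  1.58860945]
```

View pics/w7.png

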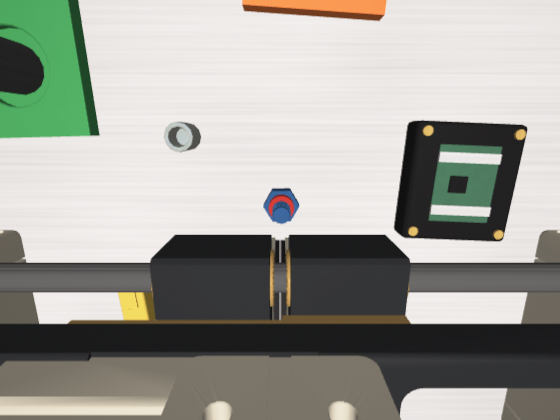

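The fitting is untouched at (0.430, 0.153), so the pads sit further back than I took them to be. I'll go deeper, with the hold point at mid-tail (TCP z 0.015).

>>> {"op": "play_rows", "data": {
  "increments": "0 0 0 0 0; 0 0 0 0 0; 0 0 0 0 0; 0 0 0 0 0; 0 0 0 0 0"
}}

```text
clock: 26.13
position: [0.4284, 0.1528, 0.1048]
ee_rot: [3.141, -0.001, -0.002]
force: [-0.7, -0.2, 0.7]
width: 0.316
gripper_force: 0.0
```

>>> {"op": "play_rows", "data": {
  "increments": "0 0 0 0 0; 0 0 0 0 0; 0 0 2 0 0; 0 0 2 0 0; 0 0 2 0 0"
}}

```text
clock: 26.55
position: [0.4291, 0.1531, 0.0448]
ee_rot: [-3.141, 0.001, -0.002]
force: [0.3, -0.5, -0.3]
width: 0.498
gripper_force: 0.0
```

>>> {"op": "play_rows", "data": {
  "increments": "0 0 1.5 0 0; 0 0 0.7 0 0; 0 0 0 0 0; 0 0 0 0 0; 0 0 0 0 0"
}}

```text
clock: 26.97
position: [0.4293, 0.1533, 0.0241]
ee_rot: [-3.141, 0.001, -0.002]
force: [0.5, 0.2, -0.2]
width: 0.501
gripper_force: 0.0
```

>>> {"op": "play_rows", "data": {
  "increments": "0 0 0.4 0 0; 0 0 0.4 0 0; 0 0 0 0 0; 0 0 0 0 -1; 0 0 0 0 -1"
}}

```text
clock: 27.38
position: [0.4288, 0.1529, 0.0154]
ee_rot: [3.142, -0.001, 0.0]
force: [-0.2, 0.1, 0.7]
width: 0.399
gripper_force: 0.0
```

>>> {"op": "play_rows", "data": {
  "increments": "0 0 0 0 -1; 0 0 0 0 -1; 0 0 0 0 -1; 0 0 0 0 -1; 0 0 0 0 -1"
}}

```text
clock: 27.8
position: [0.4288, 0.1529, 0.0154]
ee_rot: [3.142, -0.001, 0.0]
force: [-0.8, -0.3, -0.1]
width: 0.133
gripper_force: 30.0
```

Gripped on the tail. I'll lift and carry it to the dish at (0.632, -0.139).

>>> {"op": "play_rows", "data": {
  "increments": "0 0 0 0 -1; 0 0 -0.5 0 -1; 0 0 -1 0 -1; 0 0 -1.5 0 -1; 0 0 -1.5 0 -1"
}}

```text
clock: 28.22
position: [0.4282, 0.1528, 0.0608]
ee_rot: [3.141, -0.0, -0.002]
force: [0.7, 0.3, -0.8]
width: 0.138
gripper_force: 30.0
```

>>> {"op": "play_rows", "data": {
  "increments": "0 0 -1.5 0 -1; 0 0 -1.5 0 -1; 0 0 -1 0 -1; 0.7 1 0 0 -1; 1.4 2 0 0 -1"
}}

```text
clock: 28.63
position: [0.4492, 0.1252, 0.1014]
ee_rot: [-3.14, -0.006, -0.002]
force: [0.3, 0.1, 0.0]
width: 0.137
gripper_force: 30.0
```

>>> {"op": "play_rows", "data": {
  "increments": "2 2.9 0 0 -1; 2 2.9 0 0 -1; 2 2.9 0 0 -1; 2 2.9 0 0 -1; 2 2.9 0 0 -1"
}}

```text
clock: 29.05
position: [0.5502, -0.0237, 0.1004]
ee_rot: [3.142, -0.001, -0.0]
force: [0.1, -0.1, 0.6]
width: 0.134
gripper_force: 30.0
```

>>> {"op": "play_rows", "data": {
  "increments": "2 2.9 0 0 -1; 2 2.9 0 0 -1; 2 2.9 0 0 -1; 1.4 2 0 0 -1; 0.8 1 0 0 -1"
}}

```text
clock: 29.47
position: [0.6325, -0.1438, 0.1]
ee_rot: [3.14, -0.007, 0.0]
force: [0.5, -0.4, -0.9]
width: 0.132
gripper_force: 30.0
```

Run:
```python
from h import *
snap('scene');p=snap('wrist'); w=cloud(p)
blobs(w,.010,.022,200)
f=p['frame'].astype(int); m=(f[...,0]>110)&(f[...,1]<70)&(f[...,2]<80)&(w[...,2]<.03)&(abs(w[...,0]-.632)<.07)&(abs(w[...,1]+.139)<.07)
print(m.sum(),cv2.minEnclosingCircle((w[m][:,:2]*1000).astype(np.float32)))
s=arm.observe();print(s['position'],s['width'],s['gripper_force'],s['force'])
```

```text
0.01 [   0  140   43  123 2814] [0.65   0.0761 0.0143] zmax 0.0158 circ [array([637.7,  78.2]), np.float64(54.7)] rect [array([637.9,  80. ]), array([ 24.2, 108.2]), np.float64(86.5)]
0.01 [ 208  144  130   91 1576] [ 0.6567 -0.1366  0.0177] zmax 0.0198 circ [array([ 632.3, -138.5]), np.float64(55.6)] rect [array([ 648.3, -138.4]), array([110.5,  79. ]), np.float64(89.5)]
0.01 [460 293  10  31 259] [ 0.5357 -0.3175  0.016 ] zmax 0.0176 circ [array([ 534.8, -317.8]), np.float64(17.7)] rect [array([ 534.9, -318.4]), array([35.4,  5.2]), np.float64(6.6)]
8401 ((632.69580078125, -138.80950927734375), 54.939090728759766)
[ 0.63217551 -0.14231279  0.0998154 ] 0.13525159015401636 29.997956156730652 [-0.17316732 -0.48549455  0.13752345]
```

>>> {"op": "play_rows", "data": {
  "increments": "0 -0.35 1.5 0 -1; 0 0 2 0 -1; 0 0 2 0 -1; 0 0 1 0 -1; 0 0 0.5 0 -1"
}}

```text
clock: 29.98
position: [0.63, -0.1344, 0.0287]
ee_rot: [-3.141, -0.001, 0.005]
force: [-0.1, 0.2, -1.2]
width: 0.135
gripper_force: 30.0
```

>>> {"op": "play_rows", "data": {
  "increments": "0 0 0 0 -1; 0 0 0.2 0 -1; 0 0 0.2 0 -1; 0 0 0 0 -1; 0 0 0 0 -1"
}}

```text
clock: 30.4
position: [0.632, -0.1357, 0.027]
ee_rot: [3.141, -0.001, 0.001]
force: [-0.9, 0.4, -1.1]
width: 0.135
gripper_force: 30.0
```

>>> {"op": "play_rows", "data": {
  "increments": "0 0.2 0.3 0 -1; 0 0 0.2 0 -1; 0 0 0.1 0 -1; 0 0 0 0 -1; 0 0 0 0 -1"
}}

```text
clock: 30.82
position: [0.6315, -0.1376, 0.0202]
ee_rot: [-3.142, 0.001, 0.001]
force: [0.4, 0.1, -1.3]
width: 0.132
gripper_force: 30.0
```

>>> {"op": "play_rows", "data": {
  "increments": "0 0 0.1 0 -1; 0 0 0 0 -1; 0 0 0 0 -1; 0 0 0 0 -1; 0 0 0 0 -1"
}}

```text
clock: 31.23
position: [0.6317, -0.1377, 0.0194]
ee_rot: [3.141, -0.001, 0.0]
force: [0.6, -0.5, 0.4]
width: 0.134
gripper_force: 30.0
```

>>> {"op": "play_rows", "data": {
  "increments": "0 0 0.05 0 -1; 0 0 0 0 -1; 0 0 0 0 0; 0 0 0 0 0; 0 0 0 0 0"
}}

```text
clock: 31.65
position: [0.6314, -0.1375, 0.0186]
ee_rot: [-3.141, 0.001, 0.001]
force: [-0.3, -0.0, -0.9]
width: 0.311
gripper_force: 0.0
```

>>> {"op": "play_rows", "data": {
  "increments": "0 0 0 0 0; 0 0 0 0 0; 0 0 -0.5 0 0; 0 0 -2 0 0; 0 0 -3 0 0"
}}

```text
clock: 32.07
position: [0.6294, -0.1373, 0.072]
ee_rot: [-3.141, 0.0, 0.008]
force: [1.4, 0.6, 0.2]
width: 0.502
gripper_force: 0.0
```

>>> {"op": "play_rows", "data": {
  "increments": "0 0 -3 0 0; 0 0 -3 0 0; 0 0 0 0 0; 0 0 0 0 0; 0 0 0 0 0"
}}

```text
clock: 32.48
position: [0.6313, -0.1376, 0.1337]
ee_rot: [3.141, -0.001, -0.0]
force: [-1.1, 0.5, 0.1]
width: 0.5
gripper_force: 0.0
```

Run:
```python
from h import *
p=snap('wrist'); w=cloud(p)
blobs(w,.035,.07,60);blobs(w,.010,.022,200)
s=arm.observe();print(s['position'],s['width'],s['gripper_force'],s['force'])
p=snap('top');w=cloud(p)
m=(w[...,2]>.015)&(abs(w[...,0]-.338)<.05)&(abs(w[...,1]-.289)<.05);print(cv2.minAreaRect((w[m][:,:2]*1000).astype(np.float32)))
```

```text
0.035 [  0 168  23  62 971] [0.6379 0.097  0.0456] zmax 0.0562 circ [array([637.4, 110.8]), np.float64(27.8)] rect [array([636. , 102.3]), array([17.3, 55.6]), np.float64(80.7)]
0.035 [272 196  17  20 266] [ 0.6339 -0.1373  0.0502] zmax 0.0517 circ [array([ 632.7, -137.3]), np.float64(7.5)] rect [array([ 632.8, -137.2]), array([14.2, 14.2]), np.float64(49.5)]
0.01 [   0  133   74  116 3802] [0.6479 0.0831 0.0144] zmax 0.0159 circ [array([637.9,  96.5]), np.float64(61.1)] rect [array([637.9,  97.3]), array([ 57.7, 110.6]), np.float64(86.1)]
0.01 [ 223  140  117  115 2102] [ 0.6244 -0.1383  0.0175] zmax 0.0197 circ [array([ 632.1, -138.4]), np.float64(55.8)] rect [array([ 632.2, -138.4]), array([110.7, 110.6]), np.float64(4.4)]
0.01 [  0 159  42  63 594] [0.6463 0.0995 0.0161] zmax 0.0217 circ [array([640.2, 121.9]), np.float64(30.6)] rect [array([641.8, 108.4]), array([61.1, 27.3]), np.float64(6.9)]
0.01 [263 184  34  30 311] [ 0.6387 -0.1364  0.0185] zmax 0.0212 circ [array([ 632.7, -137. ]), np.float64(15.9)] rect [array([ 632.8, -137.4]), array([28., 31.]), np.float64(61.2)]
0.01 [489 244  48  10 274] [ 0.5807 -0.3725  0.0158] zmax 0.0179 circ [array([ 582.3, -372.4]), np.float64(23.7)] rect [array([ 580. , -372.6]), array([ 5.1, 47.4]), np.float64(5.5)]
[ 0.63077925 -0.13761364  0.13290844] 0.49924311671033134 0.0 [-0.3251326   0.368198   -0.95468575]
((338.613525390625, 289.8530578613281), (49.16168212890625, 24.747766494750977), 1.948559284210205)
```

The fitting stands upright in the dish, top at 0.050 and centred. Now to the yellow plug.

>>> {"op": "play_rows", "data": {
  "increments": "-2.1 -3.1 0 0 0; -2.1 -3.1 0 0 0; -2.1 -3.1 0 0 0; -2.1 -3.1 0 0 0; -2.1 -3.1 0 0 0",
  "grip_force": 20
}}

```text
clock: 33.0
position: [0.5247, 0.0185, 0.1327]
ee_rot: [3.141, -0.001, -0.003]
force: [0.3, 0.0, 0.3]
width: 0.501
gripper_force: 0.0
```

>>> {"op": "play_rows", "data": {
  "increments": "-2.1 -3.1 0 0 0; -2.1 -3.1 0 0 0; -2.1 -3.1 0 0 0; -2.1 -3.1 0 0 0; -2.1 -3.1 0 0 0"
}}

```text
clock: 33.42
position: [0.4199, 0.1733, 0.133]
ee_rot: [3.141, -0.001, -0.003]
force: [1.1, 1.1, 0.9]
width: 0.498
gripper_force: 0.0
```

>>> {"op": "play_rows", "data": {
  "increments": "-2.1 -3.1 0 0 0; -2.1 -3.1 0 0 0; -2.1 -3.1 0 0 0; -1.5 -2.1 0 0 0; 0 0 0 0 0"
}}

```text
clock: 33.83
position: [0.3397, 0.291, 0.1334]
ee_rot: [-3.14, -0.011, 0.003]
force: [-0.4, -0.2, -0.8]
width: 0.498
gripper_force: 0.0
```

Run:
```python
from h import *
snap('scene');p=snap('wrist','w8.png'); w=cloud(p)
blobs(w,.020,.035,100)
s=arm.observe();print(s['position'],s['ee_rot'],s['width'],s['gripper_force'],s['force'])
```

```text
0.02 [331   9  31  35 558] [0.4895 0.2359 0.0281] zmax 0.0301 circ [array([489.4, 235.8]), np.float64(11.9)] rect [array([489.4, 235.7]), array([23.1, 23.1]), np.float64(41.9)]
0.02 [548  90  12  47 312] [0.4156 0.0469 0.0235] zmax 0.0269 circ [array([422.3,  42.9]), np.float64(19.9)] rect [array([421.5,  47. ]), array([39.8,  9.4]), np.float64(10.6)]
0.02 [ 264  176   30   55 1355] [0.3408 0.2898 0.0266] zmax 0.0288 circ [array([339.6, 289.8]), np.float64(26.7)] rect [array([339.1, 290. ]), array([51.8, 24. ]), np.float64(4.6)]
0.02 [434 232  71  21 512] [0.3051 0.0868 0.0238] zmax 0.0262 circ [array([300.6, 105.1]), np.float64(35.2)] rect [array([305.9, 104. ]), array([70.1, 17.5]), np.float64(78.8)]
[0.34277259 0.28673811 0.13305682] [ 3.14054351e+00  3.77969974e-03 -2.22602087e-03] 0.5025285132806793 0.0 [ 0.93687685 -0.29665336 -0.04033773]
```

View pics/w8.png

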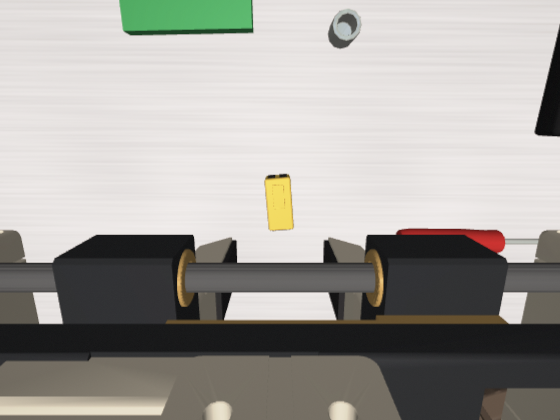

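The yellow plug shows at (280,203), latch side up, measured at (0.339, 0.290) with a yaw of 4.6°.

>>> {"op": "play_rows", "data": {
  "increments": "0 0 3 -4.6 0; 0 0 3 0 0; 0 0 2.5 0 0; 0 0 0 0 0; 0 0 0 0 0"
}}

```text
clock: 34.35
position: [0.3435, 0.2845, 0.0479]
ee_rot: [3.136, 0.123, -0.005]
force: [0.2, 0.9, 0.8]
width: 0.5
gripper_force: 0.0
```

>>> {"op": "play_rows", "data": {
  "increments": "0 0 0.5 0 0; 0 0 0.5 0 0; 0 0 0 0 0; 0 0 0 0 0; 0 0 0 0 0"
}}

```text
clock: 34.77
position: [0.3441, 0.2867, 0.0394]
ee_rot: [-3.139, -0.125, -0.001]
force: [-0.5, 0.6, -0.5]
width: 0.502
gripper_force: 0.0
```

>>> {"op": "play_rows", "data": {
  "increments": "-0.4 -0.35 0.8 0 0; 0 0 1 0 0; 0 0 0.8 0 0; 0 0 0.4 0 0; 0 0 0 0 0"
}}

```text
clock: 35.18
position: [0.3388, 0.289, 0.0075]
ee_rot: [3.137, 0.126, -0.003]
force: [-0.3, -0.0, -0.0]
width: 0.498
gripper_force: 0.0
```

>>> {"op": "play_rows", "data": {
  "increments": "0 0 0.2 0 0; 0 0 0 0 0; 0 0 0 0 0; 0 0 0 0 0; 0 0 0 0 0"
}}

```text
clock: 35.6
position: [0.3397, 0.2898, 0.007]
ee_rot: [-3.139, -0.125, -0.001]
force: [0.4, -0.9, -0.0]
width: 0.494
gripper_force: 0.0
```

>>> {"op": "play_rows", "data": {
  "increments": "0 0 0.2 0 0; 0 0 0.2 0 0; 0 0 0 0 0; 0 0 0 0 -1; 0 0 0 0 -1"
}}

```text
clock: 36.02
position: [0.3395, 0.2896, 0.0027]
ee_rot: [3.139, 0.125, -0.0]
force: [0.6, 0.1, -0.4]
width: 0.399
gripper_force: 0.0
```

>>> {"op": "play_rows", "data": {
  "increments": "0 0 0 0 -1; 0 0 0 0 -1; 0 0 0 0 -1; 0 0 0 0 -1; 0 0 0 0 -1"
}}

```text
clock: 36.43
position: [0.3396, 0.2896, 0.0028]
ee_rot: [3.139, 0.125, 0.0]
force: [-0.0, -1.0, 0.3]
width: 0.247
gripper_force: 20.0
```

>>> {"op": "play_rows", "data": {
  "increments": "0 0 -0.3 0 -1; 0 0 -0.6 0 -1; 0 0 -1 0 -1; 0 0 -1 0 -1; 0 0 -1 0 -1"
}}

```text
clock: 36.85
position: [0.3397, 0.2899, 0.0432]
ee_rot: [-3.139, -0.125, -0.001]
force: [0.1, -0.5, 0.2]
width: 0.243
gripper_force: 20.0
```

Holding. I'll carry it to the tray.

>>> {"op": "play_rows", "data": {
  "increments": "0 0 -2.5 0 -1; 0 0 -3 0 -1; 0 0 -2 0 -1; 0.4 2 0 0 -1; 0.6 3 0 0 -1"
}}

```text
clock: 37.27
position: [0.3542, 0.2437, 0.1196]
ee_rot: [-3.135, -0.132, -0.007]
force: [0.8, -0.8, -0.1]
width: 0.242
gripper_force: 20.0
```

>>> {"op": "play_rows", "data": {
  "increments": "0.7 3.7 0 0 -1; 0.7 3.7 0 0 -1; 0.7 3.7 0 0 -1; 0.7 3.7 0 0 -1; 0.7 3.7 0 0 -1"
}}

```text
clock: 37.68
position: [0.4035, 0.0574, 0.1181]
ee_rot: [-3.139, -0.126, -0.003]
force: [0.6, -1.0, -0.0]
width: 0.243
gripper_force: 20.0
```

>>> {"op": "play_rows", "data": {
  "increments": "0.7 3.7 0 0 -1; 0.7 3.7 0 0 -1; 0.7 3.7 0 0 -1; 0.7 3.7 0 0 -1; 0.7 3.7 0 0 -1"
}}

```text
clock: 38.1
position: [0.4531, -0.1245, 0.1181]
ee_rot: [3.139, 0.125, 0.002]
force: [1.4, 0.7, -0.5]
width: 0.246
gripper_force: 20.0
```

>>> {"op": "play_rows", "data": {
  "increments": "0.7 3.7 0 0 -1; 0.7 3.7 0 0 -1; 0.7 3.7 0 0 -1; 0.7 3.7 0 0 -1; 0.7 3.7 0 0 -1"
}}

```text
clock: 38.52
position: [0.5027, -0.3061, 0.1181]
ee_rot: [-3.139, -0.125, -0.002]
force: [0.7, 0.1, -0.4]
width: 0.246
gripper_force: 20.0
```

>>> {"op": "play_rows", "data": {
  "increments": "0.7 3.7 0 0 -1; 0.5 2.4 0 -1.5 -1; 0.2 1 0 0 -1; 0 0 0 0 -1; 0 0 0 0 -1"
}}

```text
clock: 38.93
position: [0.5222, -0.373, 0.1172]
ee_rot: [-3.136, -0.166, -0.001]
force: [-1.2, 1.5, -0.9]
width: 0.239
gripper_force: 20.0
```

Run:
```python
from h import *
snap('scene');p=snap('wrist','w9.png'); w=cloud(p)
blobs(w,.012,.020,100)
s=arm.observe();print(s['position'],s['ee_rot'],s['width'],s['gripper_force'],s['force'])
f=p['frame'].max(-1); m=(f<60)&(w[...,2]<.022)&(abs(w[...,0]-.526)<.1)&(abs(w[...,1]+.4)<.12)
print(cv2.minAreaRect((w[m][:,:2]*1000).astype(np.float32)))
```

```text
0.012 [  0   0  81 115 941] [ 0.6116 -0.1856  0.0179] zmax 0.0197 circ [array([ 623. , -154.8]), np.float64(51.7)] rect [array([ 614.1, -168.5]), array([ 41.5, 103.1]), np.float64(57.1)]
0.012 [  0  22  31  41 565] [ 0.6309 -0.1474  0.018 ] zmax 0.0197 circ [array([ 632. , -138.5]), np.float64(15.9)] rect [array([ 631.5, -143.3]), array([21.8, 30.1]), np.float64(80.8)]
0.012 [ 219  138  194   97 2040] [ 0.5743 -0.4057  0.0165] zmax 0.0181 circ [array([ 540.6, -400.8]), np.float64(94.6)] rect [array([ 540.3, -400.9]), array([ 88.6, 168.6]), np.float64(6.3)]
0.012 [122 211  21  20 102] [ 0.4967 -0.2426  0.0162] zmax 0.0198 circ [array([ 491.7, -236.5]), np.float64(10.5)] rect [array([ 494.7, -239.4]), array([21. ,  8.3]), np.float64(45.0)]
[ 0.52241558 -0.37162604  0.11724674] [-3.13578723e+00 -1.69088137e-01 -3.37600734e-04] 0.2424977890082269 19.998440444469452 [-0.32574149 -0.43608407 -0.96228052]
((534.8548583984375, -401.7087707519531), (99.47161865234375, 167.15850830078125), 6.218225955963135)
```

View pics/w9.png

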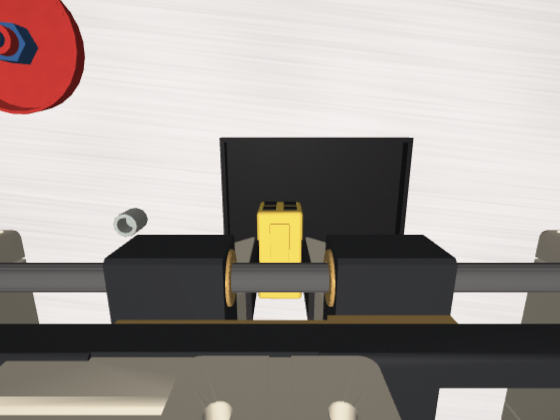

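The wrist view shows the plug held level over the tray, whose far corners are at (222,140) and (411,140). Tray centre is (0.526, -0.4025) with a yaw of 6.2°, so the plug sits 31 mm to the +y side of the middle, square to the tray. I'll lower it.

>>> {"op": "play_rows", "data": {
  "increments": "0 0 2.5 0 -1; 0 0 3 0 -1; 0 0 2.5 0 -1; 0 0 1.5 0 -1; 0 0 0 0 -1"
}}

```text
clock: 39.45
position: [0.5202, -0.3704, 0.0188]
ee_rot: [-3.133, -0.17, 0.007]
force: [-0.7, 0.7, -1.4]
width: 0.245
gripper_force: 20.0
```

>>> {"op": "play_rows", "data": {
  "increments": "0 0 0.3 0 -1; 0 0 0.2 0 -1; 0 0 0 0 -1; 0 0 0 0 -1; 0 0 0 0 -1"
}}

```text
clock: 39.87
position: [0.5228, -0.3741, 0.0179]
ee_rot: [3.136, 0.166, 0.002]
force: [0.3, 1.0, -1.0]
width: 0.243
gripper_force: 20.0
```

>>> {"op": "play_rows", "data": {
  "increments": "0 0 0.4 0 -1; 0 0 0.4 0 -1; 0 0 0.2 0 -1; 0 0 0 0 -1; 0 0 0 0 -1"
}}

```text
clock: 40.28
position: [0.5221, -0.3739, 0.0068]
ee_rot: [-3.137, -0.166, 0.0]
force: [-0.1, 0.2, 2.8]
width: 0.243
gripper_force: 20.0
```

>>> {"op": "play_rows", "data": {
  "increments": "0 0 0.05 0 -1; 0 0 0 0 -1; 0 0 0 0 -1; 0 0 0 0 -1; 0 0 0 0 -1"
}}

```text
clock: 40.7
position: [0.5222, -0.374, 0.0067]
ee_rot: [3.137, 0.166, -0.0]
force: [-1.9, 0.6, 6.5]
width: 0.244
gripper_force: 20.0
```

On the floor. I'll release, rise, and go to the blue plug.

>>> {"op": "play_rows", "data": {
  "increments": "0 0 -0.05 0 -0.1; 0 0 0 0 -0.1; 0 0 0 0 -0.1; 0 0 0 0 -0.1; 0 0 0 0 -0.1"
}}

```text
clock: 41.12
position: [0.5222, -0.3738, 0.0066]
ee_rot: [-3.137, -0.167, 0.0]
force: [0.2, 0.8, 0.1]
width: 0.446
gripper_force: 0.0
```

>>> {"op": "play_rows", "data": {
  "increments": "0 0 -0.5 0 -0.1; 0 0 -2 0 -0.1; 0 0 -3 0 -0.1; 0 0 -3 0 -0.1; 0 0 -3 0 -0.1"
}}

```text
clock: 41.53
position: [0.522, -0.3736, 0.1233]
ee_rot: [-3.137, -0.166, 0.0]
force: [0.1, -0.7, 0.0]
width: 0.45
gripper_force: 0.0
```

>>> {"op": "play_rows", "data": {
  "increments": "-3.5 -2 0 0 -0.1; -3.5 -2 0 0 -0.1; -3.5 -2 0 0 -0.1; -3.5 -2 0 0 -0.1; -3.5 -2 0 -6 -0.1"
}}

```text
clock: 41.95
position: [0.336, -0.2921, 0.1221]
ee_rot: [3.124, 0.328, 0.0]
force: [0.4, -0.1, 0.3]
width: 0.449
gripper_force: 0.0
```

>>> {"op": "play_rows", "data": {
  "increments": "0 0 0 0 -0.1; 0 0 0 0 -0.1; 0 0 0 0 -0.1; 0 0 0 0 -0.1; 0 0 0 0 -0.1"
}}

```text
clock: 42.37
position: [0.3392, -0.2934, 0.122]
ee_rot: [3.124, 0.331, 0.002]
force: [-0.0, -0.1, -0.3]
width: 0.454
gripper_force: 0.0
```

Run:
```python
from h import *
p=snap('wrist','w10.png'); w=cloud(p)
blobs(w,.019,.045,100)
s=arm.observe();print(s['position'],s['ee_rot'],s['width'],s['gripper_force'],s['force'])
```

```text
0.019 [  0   0   4  51 103] [ 0.4411 -0.0438  0.0199] zmax 0.0219 circ [array([436.1, -43.8]), np.float64(18.7)] rect [array([436.1, -43.5]), array([ 2.8, 37.3]), np.float64(87.4)]
0.019 [233   0  28  24 338] [ 0.4845 -0.2365  0.0251] zmax 0.027 circ [array([ 489.3, -234.5]), np.float64(10.9)] rect [array([ 487., -235.]), array([17. , 21.1]), np.float64(12.5)]
0.019 [ 406    0   43   43 1427] [ 0.5078 -0.373   0.0304] zmax 0.0324 circ [array([ 510.5, -374.3]), np.float64(17.7)] rect [array([ 509.4, -374.4]), array([27.8, 24.6]), np.float64(5.6)]
0.019 [ 268  180   27   56 1447] [ 0.3376 -0.2948  0.0266] zmax 0.0287 circ [array([ 336.1, -295.1]), np.float64(26.6)] rect [array([ 336.4, -294.7]), array([50.3, 23.5]), np.float64(12.7)]
[ 0.33891461 -0.29329515  0.12185571] [3.12388917e+00 3.30726970e-01 1.00858130e-03] 0.44991512094777697 0.0 [ 0.09989344 -0.39617195 -0.12592919]
```

View pics/w10.png

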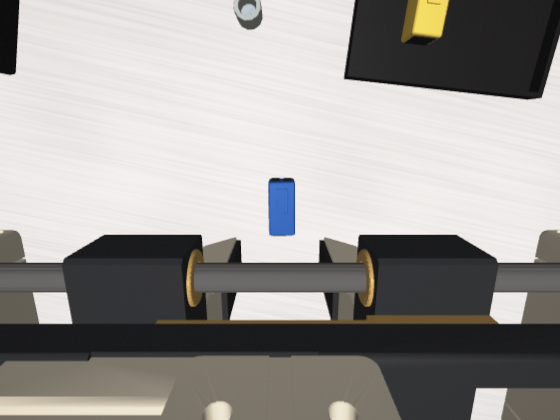

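Yellow lies flat in the tray at (425,18). The blue plug shows at (281,207), latch side up, at (0.3364, -0.2948), and the tool is aligned with it.

>>> {"op": "play_rows", "data": {
  "increments": "-0.25 0.1 3 -0.6 -0.1; 0 0 3 0 -0.1; 0 0 2.5 0 -0.1; 0 0 1.5 0 -0.1; 0 0 0 0 -0.1"
}}

```text
clock: 42.83
position: [0.3344, -0.2932, 0.019]
ee_rot: [-3.119, -0.347, 0.005]
force: [-0.3, 1.3, 0.4]
width: 0.45
gripper_force: 0.0
```

>>> {"op": "play_rows", "data": {
  "increments": "0 0 0.3 0 -0.1; 0 0 0.2 0 -0.1; 0 0 0 0 -0.1; 0 0 0 0 -0.1; 0 0 0 0 -0.1"
}}

```text
clock: 43.25
position: [0.336, -0.2948, 0.0176]
ee_rot: [3.121, 0.346, 0.002]
force: [0.1, 0.6, -0.5]
width: 0.449
gripper_force: 0.0
```

>>> {"op": "play_rows", "data": {
  "increments": "0 0 0.6 0 -0.1; 0 0 0.5 0 -0.1; 0 0 0.3 0 -0.1; 0 0 0 0 -0.1; 0 0 0 0 -0.1"
}}

```text
clock: 43.67
position: [0.3352, -0.2942, 0.0025]
ee_rot: [-3.122, -0.347, 0.001]
force: [-0.2, -0.4, 0.1]
width: 0.448
gripper_force: 0.0
```

>>> {"op": "play_rows", "data": {
  "increments": "0 0 0 0 -1; 0 0 0 0 -1; 0 0 0 0 -1; 0 0 0 0 -1; 0 0 0 0 -1"
}}

```text
clock: 44.08
position: [0.3358, -0.2947, 0.0037]
ee_rot: [3.122, 0.347, 0.001]
force: [-1.2, 0.0, 19.7]
width: 0.198
gripper_force: 20.8
```

>>> {"op": "play_rows", "data": {
  "increments": "0 0 0 0 -1; 0 0 0 0 -1; 0 0 -0.3 0 -1; 0 0 -0.7 0 -1; 0 0 -1 0 -1"
}}

```text
clock: 44.5
position: [0.335, -0.2941, 0.0229]
ee_rot: [-3.122, -0.347, 0.001]
force: [0.7, -0.6, 0.6]
width: 0.01
gripper_force: 0.0
```

>>> {"op": "play_rows", "data": {
  "increments": "0 0 -1.5 0 -1; 0 0 -2 0 -1; 0 0 -2 0 -1; 0 0 -1.5 0 -1; 0 0 0 0 -1"
}}

```text
clock: 44.92
position: [0.3369, -0.2953, 0.0957]
ee_rot: [3.119, 0.346, 0.005]
force: [0.5, -0.3, -0.0]
width: 0.001
gripper_force: 0.0
```

The grip failed: there was a 20 N upward push and then the fingers shut. I'll look.

Run:
```python
from h import *
p=snap('wrist','w11.png'); w=cloud(p)
blobs(w,.015,.060,100)
s=arm.observe();print(s['position'],s['ee_rot'],s['width'],s['gripper_force'],s['force'])
```

```text
0.015 [232   0  26  10 187] [ 0.4803 -0.2373  0.022 ] zmax 0.0264 circ [array([ 484.2, -235.8]), np.float64(9.1)] rect [array([ 481.6, -236.5]), array([ 5.4, 18.1]), np.float64(15.0)]
0.015 [ 353    0  207   94 1623] [ 0.47   -0.3803  0.0166] zmax 0.0181 circ [array([ 489.2, -403.2]), np.float64(84.2)] rect [array([ 489.1, -403.2]), array([ 46.6, 162.8]), np.float64(5.6)]
0.015 [ 417    0   48   33 1253] [ 0.5019 -0.3732  0.0299] zmax 0.032 circ [array([ 505.8, -374.8]), np.float64(14.6)] rect [array([ 505.2, -374.8]), array([19.7, 24.6]), np.float64(6.0)]
0.015 [ 265  182   30   59 1624] [ 0.3402 -0.2941  0.0266] zmax 0.0289 circ [array([ 338.2, -294.8]), np.float64(24.9)] rect [array([ 337.6, -294.6]), array([48.2, 23.8]), np.float64(11.9)]
[ 0.33629597 -0.294985    0.09427579] [3.12019715 0.34637001 0.00357162] 0.007780800778214327 0.0 [ 0.22574884  0.4508456  -0.17349039]
```

View pics/w11.png

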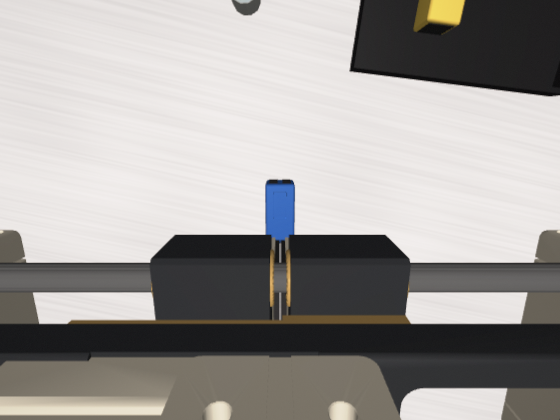

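The plug lies unmoved at (280,210) in the image. The pads slid off over its top edge, so I'll grip as low as the bench allows, with less force.

>>> {"op": "play_rows", "data": {
  "increments": "0 0 0 0 -0.1; 0 0 0 0 -0.1; 0 0 0 0 -0.1; 0 0 0 0 -0.1; 0 0 0 0 -0.1",
  "grip_force": 12
}}

```text
clock: 45.38
position: [0.3352, -0.2941, 0.0923]
ee_rot: [-3.122, -0.347, 0.001]
force: [0.2, 0.8, 0.6]
width: 0.319
gripper_force: 0.0
```

>>> {"op": "play_rows", "data": {
  "increments": "0 0 0 0 -0.1; 0 0 2 0 -0.1; 0 0 2.5 0 -0.1; 0 0 2 0 -0.1; 0 0 1 0 -0.1"
}}

```text
clock: 45.8
position: [0.3345, -0.2937, 0.0158]
ee_rot: [-3.121, -0.347, 0.003]
force: [-1.0, -0.4, 0.8]
width: 0.451
gripper_force: 0.0
```

>>> {"op": "play_rows", "data": {
  "increments": "0 0 0 0 -0.1; 0 0 0 0 -0.1; 0 0 0.4 0 -0.1; 0 0 0 0 -0.1; 0 0 0 0 -0.1"
}}

```text
clock: 46.22
position: [0.3357, -0.2947, 0.0143]
ee_rot: [3.122, 0.346, 0.001]
force: [-0.1, 0.6, -0.6]
width: 0.448
gripper_force: 0.0
```

>>> {"op": "play_rows", "data": {
  "increments": "0.1 0 0.5 0 -0.1; 0 0 0.4 0 -0.1; 0 0 0.3 0 -0.1; 0 0 0 0 -0.1; 0 0 0 0 -0.1"
}}

```text
clock: 46.63
position: [0.3362, -0.294, 0.0016]
ee_rot: [-3.122, -0.347, 0.001]
force: [-0.9, -0.1, -0.2]
width: 0.444
gripper_force: 0.0
```

>>> {"op": "play_rows", "data": {
  "increments": "0 0 0.1 0 -0.1; 0 0 0 0 -0.1; 0 0 0 0 -0.1; 0 0 0 0 -0.1; 0 0 0 0 -0.1"
}}

```text
clock: 47.05
position: [0.3365, -0.2942, 0.0009]
ee_rot: [3.122, 0.347, 0.0]
force: [0.5, 0.1, -0.0]
width: 0.447
gripper_force: 0.0
```

>>> {"op": "play_rows", "data": {
  "increments": "0 0 0 0 -1; 0 0 0 0 -1; 0 0 0 0 -1; 0 0 0 0 -1; 0 0 0 0 -1"
}}

```text
clock: 47.47
position: [0.3364, -0.2942, 0.0008]
ee_rot: [3.122, 0.347, 0.0]
force: [0.1, 0.1, -0.0]
width: 0.255
gripper_force: 12.0
```

>>> {"op": "play_rows", "data": {
  "increments": "0 0 0 0 -1; 0 0 0 0 -1; 0 0 0 0 -1; 0 0 0 0 -1; 0 0 0 0 -1"
}}

```text
clock: 47.88
position: [0.3364, -0.2943, 0.0009]
ee_rot: [3.122, 0.347, 0.0]
force: [-0.5, -0.1, -0.1]
width: 0.255
gripper_force: 12.0
```

Stable grip. I'll lift gently and carry.

>>> {"op": "play_rows", "data": {
  "increments": "0 0 -0.2 0 -1; 0 0 -0.4 0 -1; 0 0 -0.7 0 -1; 0 0 -1 0 -1; 0 0 -1.2 0 -1"
}}

```text
clock: 48.3
position: [0.3361, -0.2939, 0.0364]
ee_rot: [-3.122, -0.347, 0.001]
force: [-0.1, -0.8, -0.3]
width: 0.258
gripper_force: 12.0
```

>>> {"op": "play_rows", "data": {
  "increments": "0 0 -1.5 0 -1; 0 0 -1.5 0 -1; 0 0 -1.5 0 -1; 0 0 -1 0 -1; 1 1.1 0 0 -1"
}}

```text
clock: 48.72
position: [0.3475, -0.3022, 0.0932]
ee_rot: [3.121, 0.346, 0.001]
force: [0.7, -0.0, -1.1]
width: 0.256
gripper_force: 12.0
```

>>> {"op": "play_rows", "data": {
  "increments": "1.6 1.8 0 0 -1; 2.3 2.6 0 0 -1; 2.3 2.6 0 0 -1; 2.3 2.6 0 0 -1; 2.3 2.5 0 0 -1"
}}

```text
clock: 49.13
position: [0.4816, -0.3981, 0.0916]
ee_rot: [3.122, 0.346, 0.0]
force: [0.2, -0.9, 0.1]
width: 0.256
gripper_force: 12.0
```

>>> {"op": "play_rows", "data": {
  "increments": "2.3 2.5 0 0 -1; 1.1 1.2 0 0 -1; 0.5 0.6 0 0 -1; 0 0 0 3.3 -1; 0 0 0 3.3 -1"
}}

```text
clock: 49.55
position: [0.5276, -0.4302, 0.0909]
ee_rot: [-3.137, -0.162, 0.001]
force: [0.3, 0.0, 0.2]
width: 0.259
gripper_force: 12.0
```

>>> {"op": "play_rows", "data": {
  "increments": "0 0 0 0 -1; 0 0 0 0 -1; 0 0 0 0 -1; 0 0 0 0 -1; 0 0 0 0 -1"
}}

```text
clock: 49.97
position: [0.5277, -0.4304, 0.091]
ee_rot: [-3.137, -0.168, -0.0]
force: [-0.3, -0.2, 0.2]
width: 0.255
gripper_force: 12.0
```

>>> {"op": "play_rows", "data": {
  "increments": "0 0 2 0 -1; 0 0 2.5 0 -1; 0 0 2 0 -1; 0 0 1 0 -1; 0 0 0 0 -1"
}}

```text
clock: 50.38
position: [0.5263, -0.4294, 0.0133]
ee_rot: [-3.134, -0.167, 0.005]
force: [-0.7, -0.2, -0.5]
width: 0.261
gripper_force: 12.0
```

>>> {"op": "play_rows", "data": {
  "increments": "0 0 0 0 -1; 0 0 0.2 0 -1; 0 0 0.2 0 -1; 0 0 0.2 0 -1; 0 0 0 0 -1"
}}

```text
clock: 50.8
position: [0.5281, -0.4306, 0.0102]
ee_rot: [3.137, 0.166, 0.001]
force: [-0.4, -0.1, -0.6]
width: 0.261
gripper_force: 12.0
```

>>> {"op": "play_rows", "data": {
  "increments": "0 0 0 0 -1; 0 0 0.2 0 -1; 0 0 0 0 -1; 0 0 0 0 -1; 0 0 0 0 -1"
}}

```text
clock: 51.22
position: [0.528, -0.4304, 0.0078]
ee_rot: [-3.137, -0.166, -0.0]
force: [-0.7, -0.2, -0.1]
width: 0.258
gripper_force: 12.0
```

>>> {"op": "play_rows", "data": {
  "increments": "0 0 0.15 0 -1; 0 0 0.1 0 -1; 0 0 0 0 -1; 0 0 0 0 -1; 0 0 0 0 -1"
}}

```text
clock: 51.63
position: [0.528, -0.4305, 0.0053]
ee_rot: [-3.137, -0.166, 0.0]
force: [0.8, 0.0, -0.4]
width: 0.252
gripper_force: 12.0
```

>>> {"op": "play_rows", "data": {
  "increments": "0 0 0.05 0 -1; 0 0 0 0 -1; 0 0 0 0 -1; 0 0 0 0 -1; 0 0 0 0 -1"
}}

```text
clock: 52.05
position: [0.5281, -0.4306, 0.0049]
ee_rot: [3.137, 0.166, 0.0]
force: [-0.3, 0.2, 1.3]
width: 0.258
gripper_force: 12.0
```

On the floor. I'll release, rise, back off, and check everything.

>>> {"op": "play_rows", "data": {
  "increments": "0 0 0 0 -0.3; 0 0 0 0 -0.3; 0 0 0 0 -0.3; 0 0 0 0 -0.3; 0 0 0 0 -0.3"
}}

```text
clock: 52.47
position: [0.528, -0.4304, 0.0048]
ee_rot: [-3.137, -0.166, 0.0]
force: [0.3, -0.2, -0.8]
width: 0.35
gripper_force: 0.0
```

>>> {"op": "play_rows", "data": {
  "increments": "0 0 -0.5 0 -0.3; 0 0 -2 0 -0.3; 0 0 -3 0 -0.3; 0 0 -3 0 -0.3; 0 0 -3 0 -0.3"
}}

```text
clock: 52.88
position: [0.5278, -0.4303, 0.1213]
ee_rot: [-3.137, -0.166, 0.0]
force: [0.5, 0.1, 1.1]
width: 0.351
gripper_force: 0.0
```

>>> {"op": "play_rows", "data": {
  "increments": "-3 0 -2 0 -0.3; -3 0 -1 0 -0.3; -2 0 0 0 -0.3; 0 0 0 0 -0.3; 0 0 0 0 -0.3"
}}

```text
clock: 53.3
position: [0.4474, -0.4397, 0.1507]
ee_rot: [3.136, 0.163, 0.0]
force: [0.3, 0.4, -0.3]
width: 0.346
gripper_force: 0.0
```

Run:
```python
from h import *
p=snap('wrist','w12.png'); w=cloud(p)
blobs(w,.024,.060,150)
s=arm.observe();print(s['position'],s['width'],s['gripper_force'],s['force'])
q=snap('scene'); cv2.imwrite('pics/s12.png',cv2.resize(q['frame'][120:420,60:460,::-1],None,fx=2,fy=2)); w=cloud(q); blobs(w,.022,.1,30)
```

```text
0.024 [ 508    0   52   76 2381] [ 0.604  -0.6282  0.0431] zmax 0.0593 circ [array([ 614.2, -651.9]), np.float64(34.0)] rect [array([ 606.1, -640.7]), array([68. , 27.7]), np.float64(35.6)]
0.024 [ 202   84   30   58 1545] [ 0.5223 -0.3741  0.0307] zmax 0.033 circ [array([ 521.6, -374. ]), np.float64(26.7)] rect [array([ 521.4, -373.6]), array([50.1, 24.4]), np.float64(6.5)]
0.024 [ 266   84   26   59 1508] [ 0.5273 -0.4298  0.0307] zmax 0.0328 circ [array([ 527., -430.]), np.float64(26.9)] rect [array([ 527. , -429.7]), array([51.3, 23.3]), np.float64(6.3)]
0.024 [ 56 121  25  24 251] [ 0.4901 -0.2355  0.0253] zmax 0.0271 circ [array([ 489.9, -234.6]), np.float64(11.3)] rect [array([ 489.8, -234.9]), array([21.1, 20.7]), np.float64(45.6)]
0.024 [ 495  171   65   92 3966] [ 0.4595 -0.6706  0.0485] zmax 0.0518 circ [array([ 451.5, -684.3]), np.float64(50.6)] rect [array([ 451.5, -683.9]), array([96.2, 32.7]), np.float64(0.2)]
0.024 [ 481  293   46   31 1243] [ 0.3625 -0.6713  0.0496] zmax 0.0516 circ [array([ 362.2, -679.2]), np.float64(23.1)] rect [array([ 362.4, -679.2]), array([42.
[... 2369 characters left out ...]
 0.034 ] zmax 0.0492 circ [array([ 633.9, -138.6]), np.float64(11.2)] rect [array([ 634.9, -139.8]), array([21.6, 16.8]), np.float64(34.7)]
0.022 [134 330  25  20 264] [ 0.5257 -0.3748  0.0283] zmax 0.0317 circ [array([ 524.4, -376.7]), np.float64(27.0)] rect [array([ 524. , -374.1]), array([53.7, 23.9]), np.float64(6.3)]
0.022 [ 262  330  113   90 1969] [ 0.8416 -0.1874  0.0635] zmax 0.0798 circ [array([ 881.1, -250.3]), np.float64(115.6)] rect [array([ 880.6, -249.5]), array([202.4, 120.4]), np.float64(90.0)]
0.022 [114 351  26  23 301] [ 0.5304 -0.4312  0.0277] zmax 0.0311 circ [array([ 528.4, -429.4]), np.float64(27.4)] rect [array([ 529. , -430.8]), array([52.3, 24. ]), np.float64(6.3)]
```

View pics/s12.png

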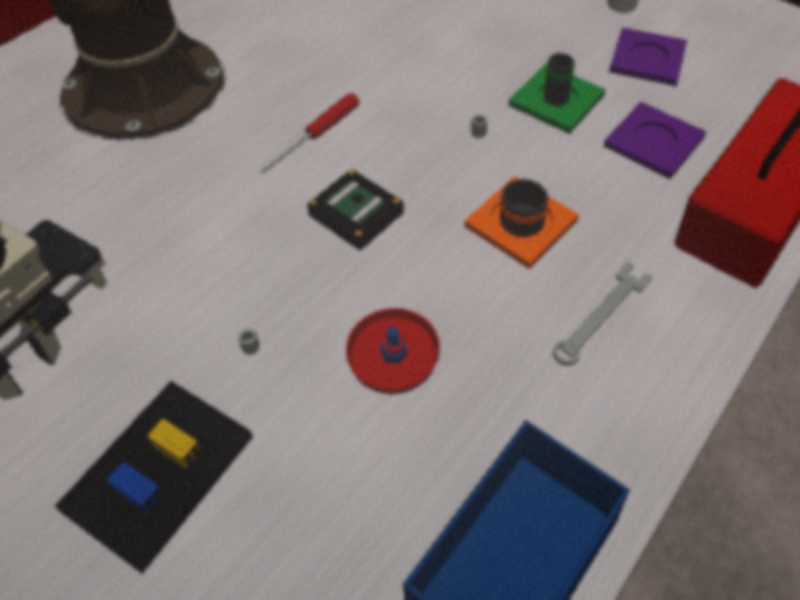

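All five parts are in place. The small cup is at (558,80) in the green stand and the large cup at (524,205) in the orange one. The fitting stands upright in the dish at (393,345). Both plugs lie flat in the tray at (173,440) and (133,485), and the control unit is undisturbed.

```bash
python3 -c "
from cell import job
print(job.sign_off())"
```

```text
the job is handed in; nothing more can be done
None
```

The job is handed in after about 53 s of the 128 s allowed: the last camera check showed both cups in their own stands, the fitting upright in the red dish, both plugs flat side by side in the black tray, the control unit where it was, and the gripper empty and clear.

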